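Clear a tattoo station: bin the empties, lamp the steel

TASK

Clear up the tattoo station: push every empty small ink bottle down through the sprung flap of the bin, letting the flap close again behind it, and set every steel ink-cap holder flat and square on the steriliser plate, one to a bay, centred between the bay's two stops with even gaps. Only when all bottles are in the bin and all holders are centred, throw the steriliser's switch fully over to turn the lamp on. Leave the other things on the table where they are.

Things in the scene. Friction and masses are not known exactly. Their poses are not given: they have to be found in the camera images.
- bottle0: an empty ink bottle, white plastic with a black pointed dropper cap: upright round body 30 mm across and 68 mm tall, the cap narrows above it to a point at 92 mm; 40 to 85 g; origin at the centre of its underside, z up along the bottle. Three or four of them stand on the table (None if absent).
- bottle1: an empty ink bottle, white plastic with a black pointed dropper cap: upright round body 30 mm across and 68 mm tall, the cap narrows above it to a point at 92 mm; 40 to 85 g; origin at the centre of its underside, z up along the bottle. Three or four of them stand on the table (None if absent).
- bottle2: an empty ink bottle, white plastic with a black pointed dropper cap: upright round body 30 mm across and 68 mm tall, the cap narrows above it to a point at 92 mm; 40 to 85 g; origin at the centre of its underside, z up along the bottle. Three or four of them stand on the table (None if absent).
- bottle3: an empty ink bottle, white plastic with a black pointed dropper cap: upright round body 30 mm across and 68 mm tall, the cap narrows above it to a point at 92 mm; 40 to 85 g; origin at the centre of its underside, z up along the bottle. Three or four of them stand on the table (None if absent).
- holder0: a bright steel ink-cap holder, a low block 60 mm long (its x) by 32 mm wide (its y) by 18 mm tall (its z) with three dark round dimples along its top, about 0.16 kg; origin at the centre of its underside. Two or three of them lie on the table (None if absent); either end may point either way.
- holder1: a bright steel ink-cap holder, a low block 60 mm long (its x) by 32 mm wide (its y) by 18 mm tall (its z) with three dark round dimples along its top, about 0.16 kg; origin at the centre of its underside. Two or three of them lie on the table (None if absent); either end may point either way.
- holder2: a bright steel ink-cap holder, a low block 60 mm long (its x) by 32 mm wide (its y) by 18 mm tall (its z) with three dark round dimples along its top, about 0.16 kg; origin at the centre of its underside. Two or three of them lie on the table (None if absent); either end may point either way.
- bin: the fixed bin for used bottles: a box 220 (its x) by 180 (its y) by 200 mm tall, clear walls and grey roof; origin at the centre of its underside, z up, its +x side turned towards the middle of the table. Its only way in is the mouth in the roof under the flap. Inside, a slope falls towards its -x side, so a bottle that drops in slides away from under the mouth. A bottle is in when it lies wholly under the roof.
- bin_mouth (a point): centre of the rectangular mouth in the bin's roof, level with the roof's upper face (200 mm above the table); axes as the bin's. The mouth is 64 mm along x and 70 mm along y. A black flap, 3 mm thick with its upper face 2 mm below the roof's, closes it; it is hinged along the mouth's +x edge, its free edge is at the -x edge.
- flap (a joint): opening angle of the flap in rad: 0 shut (level), 1.4 hanging down into the bin. A weak spring shuts it (at most about 0.2 N at the free edge); a bottle pushed down on it opens it, and a released bottle that is some 30 mm through falls in by its own weight.
- steriliser: the fixed steriliser: an aluminium plate 150 (its x) by 310 mm (its y), its top 12 mm above the table, with a white lamp bar 50 mm tall along its +x edge (from x = 82 mm on) and a switch on a white foot (37 mm tall, x from -25 to 65 and y from 155 to 216 mm) beside its +y end; origin under the plate's centre, z up.
- bay0 (a point): centre of a bay, on the plate's top face; axes as the steriliser's. Each of the three bays (100 mm apart along y) has two black rubber stops, 16 mm tall and 26 mm wide, at x = -40 and x = +40 mm (their inner faces), 80 mm apart; a holder lies between them with its long side along x, so that 10 mm stay free at either end. Any holder may go in any bay.
- bay1 (a point): centre of a bay, on the plate's top face; axes as the steriliser's. Each of the three bays (100 mm apart along y) has two black rubber stops, 16 mm tall and 26 mm wide, at x = -40 and x = +40 mm (their inner faces), 80 mm apart; a holder lies between them with its long side along x, so that 10 mm stay free at either end. Any holder may go in any bay.
- bay2 (a point): centre of a bay, on the plate's top face; axes as the steriliser's. Each of the three bays (100 mm apart along y) has two black rubber stops, 16 mm tall and 26 mm wide, at x = -40 and x = +40 mm (their inner faces), 80 mm apart; a holder lies between them with its long side along x, so that 10 mm stay free at either end. Any holder may go in any bay.
- switch (a joint): the steriliser's toggle lever: 0 leaning to the steriliser's -x (off), 1.0 rad fully over to its +x (on). It stays where it is left; about 1 N at the tip moves it.
- switch_tip (a point): centre of the black ball, 26 mm across, at the tip of the switch lever; the lever is 70 mm long and its pivot lies 34 mm above the table, the axis parallel to the steriliser's y. About 95 mm above the table at either end of its travel, 104 mm midway.
- ointment: a bystander: small jar, 40 mm across and 30 mm tall, loose; origin under its centre.
- tape: a bystander: small roll of paper tape lying flat, 44 mm across and 14 mm tall, loose; origin under its centre.
- tin: a bystander: flat round metal tin, 48 mm across and 20 mm tall, loose; origin under its centre. Farther back, beyond x = 0.74 m, stand a squeeze bottle (170 mm tall), a cup and boxes that do not move.
Mind the look-alikes: they are no part of the job. What is shaped like the bottle1 but yellow is not meant.

How it is judged:
On the way, in this order (a step that is already met when the one before it is completed fails the run):
1. every bottle is in the bin with the flap shut, and every holder is centred in a bay (((x of holder0 in the frame of bay0 between -0.007 and 0.007 m and y of holder0 in the frame of bay0 between -0.007 and 0.007 m) or (x of holder0 in the frame of bay1 between -0.007 and 0.007 m and y of holder0 in the frame of bay1 between -0.007 and 0.007 m) or (x of holder0 in the frame of bay2 between -0.007 and 0.007 m and y of holder0 in the frame of bay2 between -0.007 and 0.007 m)) and z of holder0 in the frame of bay1 between -0.004 and 0.004 m and angle between the x axis of each of holder0, holder1, holder2 and the x axis of steriliser, either way round below 0.14 rad and angle between each of holder0, holder1, holder2's own z axis and vertical below 0.1 rad and linear speed of each of holder0, holder1, holder2 below 0.02 m/s and contact force between the fingers and holder0 below 0.1 N and ((x of holder1 in the frame of bay0 between -0.007 and 0.007 m and y of holder1 in the frame of bay0 between -0.007 and 0.007 m) or (x of holder1 in the frame of bay1 between -0.007 and 0.007 m and y of holder1 in the frame of bay1 between -0.007 and 0.007 m) or (x of holder1 in the frame of bay2 between -0.007 and 0.007 m and y of holder1 in the frame of bay2 between -0.007 and 0.007 m)) and z of holder1 in the frame of bay1 between -0.004 and 0.004 m and contact force between the fingers and holder1 below 0.1 N and ((x of holder2 in the frame of bay0 between -0.007 and 0.007 m and y of holder2 in the frame of bay0 between -0.007 and 0.007 m) or (x of holder2 in the frame of bay1 between -0.007 and 0.007 m and y of holder2 in the frame of bay1 between -0.007 and 0.007 m) or (x of holder2 in the frame of bay2 between -0.007 and 0.007 m and y of holder2 in the frame of bay2 between -0.007 and 0.007 m)) and z of holder2 in the frame of bay1 between -0.004 and 0.004 m and contact force between the fingers and holder2 below 0.1 N and x of bottle0 in the frame of bin between -0.11 and 0.11 m and y of bottle0 in the frame of bin between -0.09 and 0.09 m and z of each of bottle0, bottle1, bottle2, bottle3 in the frame of bin below 0.16 m and contact force between the fingers and bottle0 below 0.1 N and x of bottle1 in the frame of bin between -0.11 and 0.11 m and y of bottle1 in the frame of bin between -0.09 and 0.09 m and contact force between the fingers and bottle1 below 0.1 N and x of bottle2 in the frame of bin between -0.11 and 0.11 m and y of bottle2 in the frame of bin between -0.09 and 0.09 m and contact force between the fingers and bottle2 below 0.1 N and x of bottle3 in the frame of bin between -0.11 and 0.11 m and y of bottle3 in the frame of bin between -0.09 and 0.09 m and contact force between the fingers and bottle3 below 0.1 N and value of joint flap below 0.12 rad), for 0.2 s.
2. the switch is thrown fully over (value of joint switch above 0.85 rad), for 0.2 s.
At the end, for the whole second after the job is handed in: Bottles all in the bin under its roof, flap shut (below 0.12 rad); each holder at rest, flat and released on the plate, its centre within 7 mm of a bay's centre along both axes, square within 0.14 rad; then the switch beyond 0.85 rad (all of step 1 and value of joint switch above 0.85 rad); the robot touches nothing.
It fails at once if a bystander (ointment) is shoved more than 50 mm or knocked over (distance of ointment from where it was at the start of the episode above 0.05 m or angle between ointment's own z axis and vertical above 0.6 rad).
It fails at once if a bystander (tape) is shoved more than 50 mm or knocked over (distance of tape from where it was at the start of the episode above 0.05 m or angle between tape's own z axis and vertical above 0.6 rad).
It fails at once if a bystander (tin) is shoved more than 50 mm or knocked over (distance of tin from where it was at the start of the episode above 0.05 m or angle between tin's own z axis and vertical above 0.6 rad).
Of bottle0, bottle1, bottle2, bottle3 only 3 to 4 are there at a start; the rules pass over those that are not, and their reading is None.
Of holder0, holder1, holder2 only 2 to 3 are there at a start; the rules pass over those that are not, and their reading is None.
At some moment in a run one of holder0, holder1, holder2 may be knocked a few centimetres aside while the robot is not near it.
It also fails if it takes over 210 s, if anything falls off the work surface, if the arm or the gripper's body presses on something with over 40 N, if the wrist force passes 120 N, or if a joint passes its speed limit or range.

ROBOT

A 7-joint arm with a two-finger parallel gripper is mounted at the origin on the work surface. World frame = base frame: x ahead of the robot, y to its left, z up, the work surface at z = 0. Lengths are in m, angles in rad, forces in N, time in s.
With the tool pointing down it reaches from about 0.425 to 1.025 m from the base axis. Payload 3.6 kg.
Tool frame: the origin (TCP) lies midway between the tips of the shut fingers; the grasp point (between the pads) lies 19 mm behind it; y points along the fingers, z is the direction in which the jaws open and shut, and the axes are right-handed (so a half turn about y gives the same grasp; the last joint's range is limited). The gripper opens to 85 mm and grips with 20 to 120 N. Pads are 22 mm wide; open, the fingers measure 114 mm over their backs; the gripper's body (76 mm by 85 mm) begins 54 mm behind the grasp point. The pads swing forward as they close: fully open they stand 13 mm farther back than shut.
Start: joints at [1.194, 0.591, 0.048, 1.609, -0.033, 0.943, -0.034], TCP at [0.202, -0.696, 0.231] pointing down, gripper open.
Joint ranges: [-2.69, 2.69], [-0.47, 2.24], [-1.27, 1.36], [0.19, 2.51], [-1.53, 4.68], [0.08, 2.07], [-3.09, 3.09]. Speed limits (rad/s): [2.57, 2.57, 3.14, 3.14, 3.14, 3.14, 3.14].

INTERFACE

Orientations are given as [roll, pitch, yaw] about the fixed x, y, z axes, in that order (R = Rz(yaw) Ry(pitch) Rx(roll)).
In Python, from plant import * gives the robot as it stands.
- The arm moves only by the tool servo_tool, never from a script. Its arguments are lists of equal length, an entry for each row: "slide": the shift along the tool's x, y, z in mm, a list of three; "rotation": the turn, a rotation vector about the tool's x, y, z in rad, a list of three; "claw": the opening, from 0 (shut) to 1 (fully open). A call has 1 to 5 rows; each row is the pose to reach, as a shift and turn from the pose commanded when the call began, along the tool's axes at that moment; what a row does not reach only later rows make up. A row lasts 1/10 s, in which the tool goes at most 50 mm and 8.59 degrees, less where a joint would pass 70% of its speed; a pose out of reach is approached as far as the arm can. A call with a gripper value outside its range is refused whole. The fingers move at their own pace and stop on an object; "squeeze" is the grip in N (left out, the last holds). Time passes only in rows, so rows that repeat a pose let the fingers close. It gives the time, the measured TCP pose, the force and the opening at its end, in the units of the state.
- observe(): the state, without advancing time (a new reading comes with each control period).
- snapshot(name): name is "scene" or "top" or "wrist"; returns (picture, depth): 400x640x3 uint8, red, green, blue; 400x640 float32, m along the optical axis (not along the pixel's ray), 0 where there is no reading.
- calibration(name): a dict with "fovy" (degrees; the focal length in pixels is half the picture's height over the tangent of half this angle, whatever the lens; pixels are square), "cx", "cy" (the principal point, pixels), "k1" (the pictures are not rectified: a ray, as slopes to the right and down, at radius r is drawn at 1 + k1 r^2 times it, then the intrinsics apply), "R" (3x3) and "t" (3): a world point X has camera coordinates R X + t. Camera axes: x right, y down, z forward; pixel columns grow to the right and rows downward; lengths in m; the calibration is good to about 2 mm. A picture is of the moment at which its call begins: read the wrist's pose just before it. calibration takes no time and is no camera call; for the wrist camera it gives the pose at the moment of the call.
- hand_in(): hands the job in, once; it reports no verdict.
Trained networks look in the newest picture that a camera, given by its name, has taken for a name from the list of things; names that differ only in an ending like _2 or _b are one class to them, and where a whole thing is asked for, a point or a joint stands for the part that bears it (a point fixed in the world has none). Each returns a list of dicts, best first, with "p" (0 to 1); they miss things now and then, are a little off and sometimes report something else, mostly with a low value. They report only what shows in the picture. A call takes as long as a camera call. They do not tell look-alikes from the thing itself.
- regions_of(query, camera): "pixels" (400x640 bool, what is visible of it) and "position" ([column, row] in pixels, amid what is visible of it).
The state is a dict: "clock": time; "joint_pos": joint angles; "dq": joint speeds; "effort": joint torques, N m; "eef_pos": TCP position; "tcp_rot": TCP orientation; "force": force on the tool from outside, world axes, zero at the start; "torque": the same for the moment, N m; "opening": finger opening in m.
Only numpy, scipy, OpenCV 4.12 (cv2) and the standard library are available. Lean on these libraries where they do the work, as an engineer would, in place of code of your own. Each camera call takes 0.05 s, during which the arm holds its last target.

## Working session

There is one attempt and no reset: what is moved stays moved. The work goes in short steps, Python scripts to look and compute and a tool call to move; the robot and the scene stay as the last step left them, time stands still between calls to the robot, and variables do not carry over. Pictures are saved under pics/ and viewed, and the job is handed in when it is done.

Besides the shell and the picture viewer there is one more tool, called after "Emit:" in YAML: its name, and indented under it one key for each argument. servo_tool: Moves the arm, as the interface text tells. Its arguments: {"type":"object","properties":{"slide":{"type":"array"},"rotation":{"type":"array"},"claw":{"type":"array"},"squeeze":{"type":"number"}},"required":["slide","rotation","claw"]}

```bash
ls -la; mkdir -p pics
python3 - <<'E'
from plant import *
import cv2
s=observe();print(s)
for n in ["scene","top","wrist"]:
    c=calibration(n);print(n,c)
    p,d=snapshot(n);cv2.imwrite(f"pics/{n}0.png",p[:,:,::-1])
E
```

```text
total 12
drwxr-xr-x  3 agent agent 4096 Dec  7 02:39 .
drwxr-xr-x 23 root  root  4096 Dec  7 02:39 ..
drwxr-xr-x  2 agent agent 4096 Dec  7 02:39 pics
{'clock': 0.0, 'joint_pos': array([ 1.19449876,  0.59214047,  0.04826387,  1.60986929, -0.03330636,
        0.94271209, -0.0336743 ]), 'dq': array([-0.00015669, -0.00032087,  0.00030051,  0.0021011 , -0.00096938,
        0.00013619,  0.00021598]), 'effort': array([-6.56968714e-04, -5.48689306e+01,  1.54634770e+00, -1.98123765e+01,
        9.37118166e-03,  8.82611785e-03, -2.49822546e-05]), 'eef_pos': array([ 0.20209475, -0.69536927,  0.23010705]), 'tcp_rot': array([-1.57311904e+00, -1.06282852e-04, -2.85866386e+00]), 'force': array([-0.27497179,  0.32385365,  0.07981042]), 'torque': array([-0.0212733 , -0.00221208,  0.00036759]), 'opening': 0.08563075991390268}
scene {'fovy': 54.03296316441998, 'cx': 317.41120255413614, 'cy': 203.27176168026259, 'k1': 0.027587929436248198, 'R': array([[ 0.38954784,  0.92094419,  0.01068982],
       [ 0.68739169, -0.28299401, -0.66888494],
       [-0.61298054,  0.26791077, -0.74328909]]), 't': array([-0.21991214, -0.31251847,  1.60850204])}
top {'fovy': 46.10589793233962, 'cx': 317.0550874893509, 'cy': 191.6563860599819, 'k1': -0.12263350783234143, 'R': array([[ 0.06569722, -0.99783791,  0.00183611],
       [-0.97680132, -0.06468782, -0.20414374],
       [ 0.20382114,  0.01161816, -0.9789392 ]]), 't': array([-0.01941292,  0.57639301,  1.22933248])}
wrist {'fovy': 67.29573604748059, 'cx': 316.3707318922294, 'cy': 201.07232643325776, 'k1': -0.05443916795469572, 'R': array([[ 0.2789547 , -0.96030049, -0.00269316],
       [-0.92669755, -0.2699268 ,  0.26147882],
       [-0.2518252 , -0.070445  , -0.96520546]]), 't': array([-0.72304361, -0.03463221,  0.37892221])}
```

View pics/scene0.png

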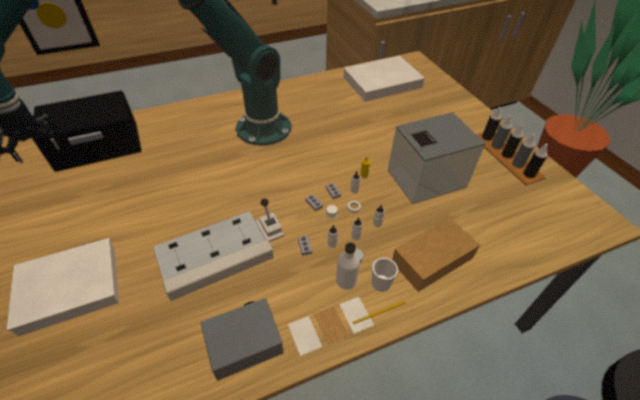

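View pics/top0.png

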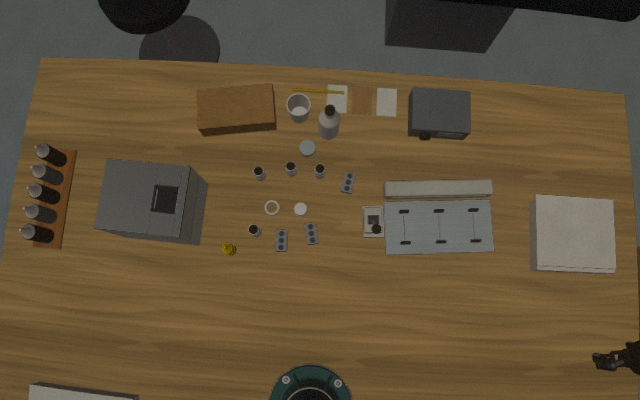

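View pics/wrist0.png

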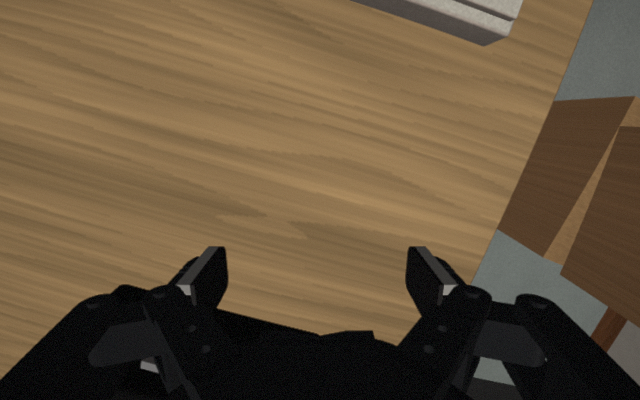

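```bash
cat > h.py <<'E'
from plant import *
import numpy as np, cv2
from scipy.spatial.transform import Rotation as Ro
def K(c):
    f=200/np.tan(np.radians(c['fovy']/2)); return f
def ray(c,uv):
    uv=np.atleast_2d(np.asarray(uv,float)); f=K(c)
    d=(uv-[c['cx'],c['cy']])/f
    x=d.copy()
    for _ in range(30): x=d/(1+c['k1']*(x**2).sum(1,keepdims=True))
    return np.c_[x,np.ones(len(x))]
def back(c,uv,z):  # z depth
    r=ray(c,uv); z=np.atleast_1d(z)
    return (r*z[:,None]-c['t'])@c['R']
def onplane(c,uv,h):
    r=ray(c,uv)@c['R']; o=-c['R'].T@c['t']
    s=(h-o[2])/r[:,2]; return o+r*s[:,None]
def proj(c,X):
    X=np.atleast_2d(X); p=X@c['R'].T+c['t']; x=p[:,:2]/p[:,2:]
    x=x*(1+c['k1']*(x**2).sum(1,keepdims=True)); return x*K(c)+[c['cx'],c['cy']]
def cloud(c,d,mask=None):
    m=d>0
    if mask is not None: m&=mask
    v,u=np.nonzero(m); return back(c,np.c_[u,v],d[v,u]),np.c_[u,v]
def rot(s): return Ro.from_euler('xyz',s['tcp_rot'])
def goal(s,pos,R=None):
    """slide (mm) in tool axes and rotvec in tool axes from measured pose"""
    r=rot(s); sl=r.inv().apply(np.array(pos)-s['eef_pos'])*1000
    rv=(r.inv()*R).as_rotvec() if R is not None else np.zeros(3)
    return sl.round(1),rv.round(4)
def down(yaw_jaw):
    """tool y down; tool z (jaw dir) at world angle yaw_jaw"""
    z=np.array([np.cos(yaw_jaw),np.sin(yaw_jaw),0]); y=np.array([0,0,-1.]); x=np.cross(y,z)
    return Ro.from_matrix(np.c_[x,y,z])
E
python3 - <<'E'
from h import *
s=observe(); print(rot(s).as_matrix().round(3), s['clock'])
c=calibration('top'); p,d=snapshot('top')
np.savez('top0.npz',p=p,d=d)
for q in ['bottle0','holder0','tin','tape','ointment','bin','flap','steriliser','switch','switch_tip']:
    for r in regions_of(q,'top'):
        m=r['pixels']; X,_=cloud(c,d,m)
        print(q,round(r['p'],2),np.round(r['position'],1),m.sum(),np.median(X,0).round(3),X[:,2].max().round(3))
print(observe()['clock'])
E
```

```text
[[-0.96  -0.001  0.279]
 [-0.279  0.002 -0.96 ]
 [ 0.    -1.    -0.002]] 0.15
bottle0 0.69 [259.8 174.4] 153 [0.618 0.181 0.066] 0.098
bottle0 0.68 [291.  169.1] 132 [0.636 0.094 0.068] 0.095
bottle0 0.6 [228.  247.8] 138 [0.404 0.245 0.069] 0.091
bottle0 0.43 [322.6 171. ] 146 [0.635 0.014 0.067] 0.093
holder0 0.78 [280.  241.2] 293 [0.438 0.109 0.018] 0.026
holder0 0.7 [310.6 233.7] 266 [0.467 0.027 0.018] 0.025
holder0 0.64 [348.1 180.6] 200 [ 0.622 -0.068  0.018] 0.028
tin 0.66 [308.3 144.6] 232 [0.712 0.056 0.02 ] 0.029
ointment 0.47 [303.4 206.6] 182 [0.53  0.062 0.028] 0.037
bin 0.88 [154.1 203.2] 7960 [0.498 0.424 0.199] 0.207
bin 0.59 [257.  229.2] 136 [0.46  0.179 0.068] 0.097
bin 0.24 [163.4 201.5] 628 [0.504 0.389 0.198] 0.205
flap 0.79 [162.1 200.3] 657 [0.504 0.39  0.198] 0.205
steriliser 0.98 [435.1 217.3] 8556 [ 0.532 -0.309  0.014] 0.113
steriliser 0.73 [150.8 203.2] 7940 [0.498 0.425 0.199] 0.207
switch 0.63 [374.5 227.8] 96 [ 0.482 -0.139  0.103] 0.113
switch 0.42 [150.4 199.9] 7960 [0.498 0.425 0.199] 0.207
switch_tip 0.69 [431.3 217.9] 8363 [ 0.53  -0.309  0.014] 0.113
switch_tip 0.39 [372.8 228.9] 94 [ 0.481 -0.139  0.104] 0.113
0.7
```

Run:
```python
from h import *
c=calibration('top'); z=np.load('top0.npz');p=z['p'];d=z['d']
# rectified ortho at heights
def ortho(h,x0,x1,y0,y1,res):
    xs=np.arange(x1,x0,-res); ys=np.arange(y1,y0,-res)
    X=np.stack(np.meshgrid(xs,ys,indexing='ij'),-1).reshape(-1,2)
    uv=proj(c,np.c_[X,np.full(len(X),h)]).reshape(len(xs),len(ys),2).astype(np.float32)
    return cv2.remap(p,uv[...,0],uv[...,1],cv2.INTER_CUBIC)
a=ortho(0.02,.38,.74,-.5,.28,.001); cv2.imwrite('pics/o1.png',a[:,:,::-1])
b=ortho(0.2,.36,.66,.25,.56,.0005*1.0+0.0); cv2.imwrite('pics/o2.png',b[:,:,::-1])
# planes
X,uv=cloud(c,d)
print('table z',np.median(X[(abs(X[:,0]-.4)<.03)&(abs(X[:,1]+.1)<.1)][:,2]))
def rect(sel,name):
    P=(X[sel][:,:2]*1000).astype(np.float32); r=cv2.minAreaRect(P); print(name,len(P),r,np.median(X[sel][:,2]))
box=(X[:,0]>.42)&(X[:,0]<.62)&(X[:,1]>-.5)&(X[:,1]<-.13)
pl=box&(abs(X[:,2]-.012)<.005)&(X[:,1]<-.16)
rect(pl,'plate')
bx=(X[:,1]>.25)&(X[:,1]<.6)&(X[:,0]>.3)&(X[:,0]<.7)
rect(bx&(abs(X[:,2]-.199)<.006),'roof')
lam=(X[:,0]>.55)&(X[:,0]<.68)&(X[:,1]<-.12)&(X[:,1]>-.5)&(abs(X[:,2]-.05)<.006)
rect(lam,'lamp')
```

```text
table z 0.0001734914818143773
plate 5211 ((519.9953002929688, -325.3114013671875), (196.9557647705078, 327.43914794921875), 0.14669258892536163) 0.011975435988581796
roof 6066 ((506.0072937011719, 449.2038879394531), (224.0548553466797, 182.64064025878906), 88.53125) 0.19957610331838532
lamp 1646 ((613.6591796875, -320.55084228515625), (47.05827331542969, 310.5401916503906), 4.984991550445557) 0.04973612358420945
```

View pics/o1.png

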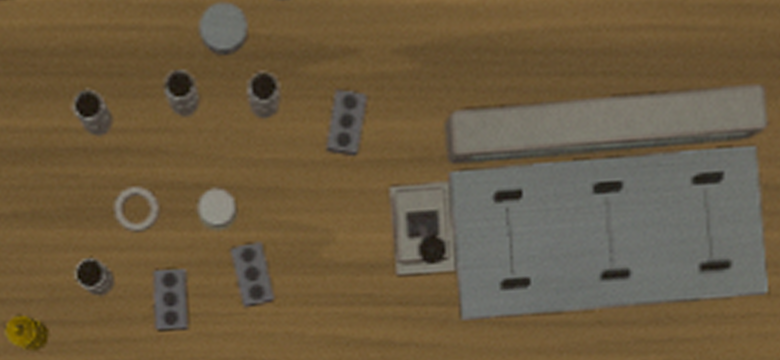

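View pics/o2.png

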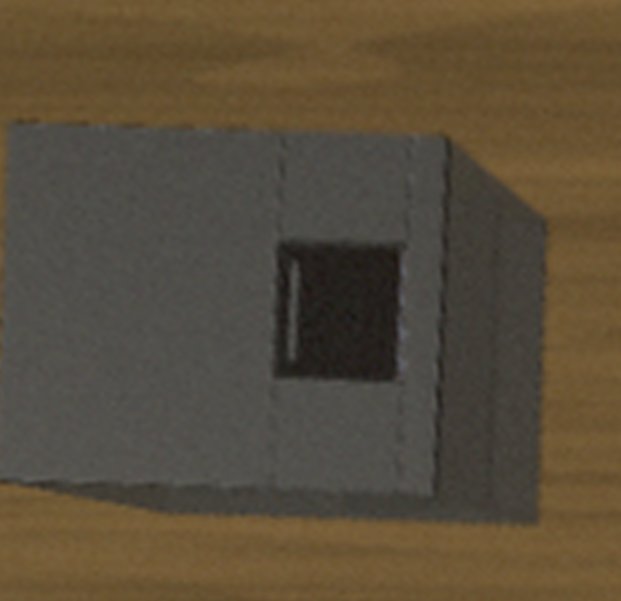

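Run:
```python
from h import *
c=calibration('top'); z=np.load('top0.npz');p=z['p'];d=z['d']
s=observe(); w=calibration('wrist'); cam=-w['R'].T@w['t']; r=rot(s)
print('cam in tool mm',(r.inv().apply(cam-s['eef_pos'])*1000).round(1),'axes',(w['R']@r.as_matrix()).round(3).tolist())
X,uv=cloud(c,d)
for x,y in [(.62,.19),(.63,.1),(.63,.015),(.455,.19),(.405,.25)]:
    m=(np.hypot(X[:,0]-x,X[:,1]-y)<.035)
    t=X[m&(X[:,2]>.075)&(X[:,2]<.1)]; b=X[m&(X[:,2]>.01)&(X[:,2]<.06)]
    print('bottle',t.mean(0).round(4),len(t),'body',b.mean(0).round(4),len(b))
m=(X[:,0]>.7)&(X[:,0]<.85)&(abs(X[:,1])<.1)&(X[:,2]>.1); print('squeeze',X[m].min(0),X[m].max(0))
# holders : image polygons via colour at z=.018 plane
for x,y in [(.441,.109),(.466,.028),(.618,-.067)]:
    m=(np.hypot(X[:,0]-x,X[:,1]-y)<.045)&(X[:,2]>.0125)&(X[:,2]<.024)
    P=(X[m][:,:2]*1000).astype(np.float32); print('holder',len(P),cv2.minAreaRect(P),P.mean(0), np.degrees(np.arctan2(*np.linalg.svd(P-P.mean(0),full_matrices=False)[2][0][::-1])))
m=(np.hypot(X[:,0]-.482,X[:,1]+.15)<.03)&(X[:,2]>.085); print('ball',X[m].mean(0),X[m].max(0))
for n,x,y in [('oint',.53,.063),('tape',.53,.144),('tin',.712,.057)]:
    m=(np.hypot(X[:,0]-x,X[:,1]-y)<.035)&(X[:,2]>.008); print(n,X[m].mean(0).round(3))
# black stops
hsv=p.max(2); m=(X[:,0]>.44)&(X[:,0]<.58)&(X[:,1]<-.2)&(X[:,1]>-.46)
im=(p.max(2)<60).astype(np.uint8); n,l,st,ce=cv2.connectedComponentsWithStats(im)
for i in range(1,n):
    q=onplane(c,ce[i],.024)[0]
    if .44<q[0]<.58 and -.46<q[1]<-.18: print('stop',ce[i].round(1),st[i][4],q.round(4))
```

```text
cam in tool mm [ -65.5 -142.6   -0.5] axes [[0.0, 0.001, 1.0], [0.965, -0.261, -0.0], [0.261, 0.965, -0.001]]
bottle [0.623  0.1827 0.0814] 19 body [0.6143 0.1784 0.0373] 51
bottle [0.6416 0.0962 0.0822] 21 body [0.6322 0.0934 0.0366] 45
bottle [0.6396 0.0154 0.0817] 22 body [0.6304 0.0142 0.0371] 46
bottle [0.4607 0.1804 0.0809] 29 body [0.4541 0.1733 0.0352] 33
bottle [0.4054 0.2481 0.0822] 21 body [0.4022 0.2386 0.0376] 38
squeeze [ 0.74642748 -0.02867614  0.10022558] [0.79767796 0.02678597 0.17423015]
holder 240 ((440.8682556152344, 109.42911529541016), (59.148990631103516, 32.12639236450195), 1.7342554330825806) [441.62146 108.87222] -177.00357
holder 233 ((466.8748779296875, 26.685794830322266), (60.03478240966797, 31.85348892211914), 12.705909729003906) [467.1132    26.962376] -166.81325
holder 220 ((620.3231811523438, -67.76875305175781), (31.82468032836914, 60.22801971435547), 80.45413208007812) [619.9123  -67.49579] 170.6192
ball [ 0.47929789 -0.14070348  0.10415268] [ 0.49180122 -0.12881774  0.11270875]
oint [0.532 0.062 0.029]
tape [0.533 0.143 0.014]
tin [0.713 0.056 0.02 ]
stop [438.3 210.4] 35 [ 0.5526 -0.3258  0.024 ]
stop [472.9 209.6] 34 [ 0.5612 -0.4259  0.024 ]
stop [403.4 211.1] 29 [ 0.5443 -0.2266  0.024 ]
stop [475.6 240.2] 24 [ 0.4743 -0.4339  0.024 ]
stop [405.3 242.2] 30 [ 0.4571 -0.2348  0.024 ]
stop [440.4 241.2] 25 [ 0.4658 -0.3334  0.024 ]
```

```bash
cat > g.py <<'E'
import sys
from h import *
s=observe(); a=[float(v) for v in sys.argv[1:]]
print('t',round(s['clock'],2),'tcp',s['eef_pos'].round(4),'F',s['force'].round(1),'open',round(s['opening'],4),'q',s['joint_pos'].round(2))
if len(a)>=3:
    print(goal(s,a[:3],down(a[3]) if len(a)>3 else None))
E
python3 g.py .639 .015 .2 0
```

```text
t 0.7 tcp [ 0.2023 -0.6962  0.2313] F [-1.  -0.2 -0.1] open 0.0855 q [ 1.19  0.59  0.05  1.61 -0.03  0.94 -0.03]
(array([-617.8,   31.3, -561.1]), array([-0.    , -1.2879,  0.    ]))
```

Emit:
servo_tool:
  slide:
    - [-618, 0, -561]
    - [-618, 0, -561]
    - [-618, 0, -561]
    - [-618, 0, -561]
    - [-618, 0, -561]
  rotation:
    - [0, -1.288, 0]
    - [0, -1.288, 0]
    - [0, -1.288, 0]
    - [0, -1.288, 0]
    - [0, -1.288, 0]
  claw: [1, 1, 1, 1, 1]
  squeeze: 30

```text
clock: 1.2
eef_pos: [0.3341, -0.4816, 0.2317]
tcp_rot: [-1.57, -0.0, -2.103]
force: [0.1, -0.3, -0.1]
opening: 0.085
```

```bash
python3 g.py .639 .015 .2 0
```

```text
t 1.2 tcp [ 0.3341 -0.4816  0.2317] F [ 0.1 -0.3 -0.1] open 0.085 q [ 1.02  0.42 -0.18  1.92  0.1   0.8   0.26]
(array([-582.7,   31.4,   10.8]), array([-0.0007, -0.5321,  0.0007]))
```

Emit:
servo_tool:
  slide:
    - [-583, 0, 11]
    - [-583, 0, 11]
    - [-583, 0, 11]
    - [-583, 0, 11]
    - [-583, 0, 11]
  rotation:
    - [0, -0.532, 0]
    - [0, -0.532, 0]
    - [0, -0.532, 0]
    - [0, -0.532, 0]
    - [0, -0.532, 0]
  claw: [1, 1, 1, 1, 1]

```text
clock: 1.7
eef_pos: [0.4661, -0.2695, 0.2317]
tcp_rot: [-1.57, -0.0, -1.576]
force: [0.5, -0.6, 0.8]
opening: 0.0856
```

```bash
python3 g.py .639 .015 .2 0
```

```text
t 1.7 tcp [ 0.4661 -0.2695  0.2317] F [ 0.5 -0.6  0.8] open 0.0856 q [ 0.72  0.38 -0.36  2.02  0.19  0.78  0.24]
(array([-285.5,   31.7,  171.4]), array([-0.0008, -0.0053,  0.0005]))
```

Run:
```python
from h import *
c=calibration('wrist'); p,d=snapshot('wrist'); cv2.imwrite('pics/w1.png',p[:,:,::-1])
np.savez('w1.npz',p=p,d=d,**{k:c[k] for k in c})
```

```text
(no output)
```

View pics/w1.png

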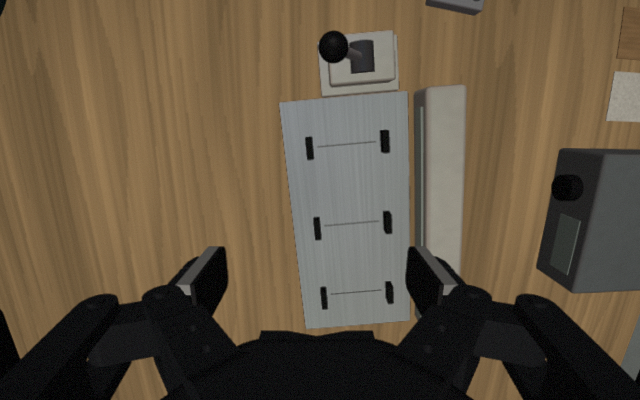

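Emit:
servo_tool:
  slide:
    - [-285, 0, 173]
    - [-285, 0, 173]
    - [-285, 0, 173]
    - [-285, 0, 173]
    - [-285, 0, 173]
  rotation:
    - [0, 0, 0]
    - [0, 0, 0]
    - [0, 0, 0]
    - [0, 0, 0]
    - [0, 0, 0]
  claw: [1, 1, 1, 1, 1]

```text
clock: 2.25
eef_pos: [0.5973, -0.0568, 0.2316]
tcp_rot: [-1.57, -0.001, -1.577]
force: [0.7, -0.0, 0.7]
opening: 0.0858
```

```bash
python3 - <<'E'
from h import *
z=np.load('w1.npz'); c={k:z[k] for k in ['fovy','cx','cy','k1','R','t']}; p=z['p']
im=(p.max(2)<45).astype(np.uint8); n,l,st,ce=cv2.connectedComponentsWithStats(im)
for i in range(1,n):
    q=onplane(c,ce[i],.024)[0]
    if 20<st[i][4]<600: print('stop',ce[i].round(1),st[i],q.round(4))
E
python3 g.py .639 .015 .2 0
```

```text
stop [1.8 5.4] [ 0  0  6 16 60] [ 0.1128 -0.0679  0.024 ]
stop [365.6  60. ] [351  41  23  32 177] [ 0.5198 -0.1396  0.024 ]
stop [384.5 140.7] [380 130   9  23 178] [ 0.5442 -0.2262  0.024 ]
stop [309.  147.5] [306 137   7  22 130] [ 0.4573 -0.2338  0.024 ]
stop [387.1 221.9] [383 211   9  23 150] [ 0.5526 -0.325   0.024 ]
stop [316.8 228.4] [314 217   7  23 119] [ 0.4658 -0.3329  0.024 ]
stop [389. 292.] [386 282   7  21 134] [ 0.5612 -0.4233  0.024 ]
stop [323.5 297.6] [321 287   6  22 108] [ 0.4743 -0.431   0.024 ]
t 2.25 tcp [ 0.5973 -0.0568  0.2316] F [ 0.7 -0.   0.7] open 0.0858 q [ 0.3   0.46 -0.38  1.89  0.22  0.84 -0.21]
(array([-72. ,  31.6,  41.3]), array([-0.0006, -0.0064,  0.0005]))
```

Emit:
servo_tool:
  slide:
    - [-72, 60, 41]
    - [-72, 82, 41]
    - [-72, 82, 41]
    - [-72, 82, 41]
    - [-72, 82, 41]
  rotation:
    - [0, -0.006, 0]
    - [0, -0.006, 0]
    - [0, -0.006, 0]
    - [0, -0.006, 0]
    - [0, -0.006, 0]
  claw: [1, 1, 1, 1, 1]

```text
clock: 2.75
eef_pos: [0.6376, 0.0118, 0.1497]
tcp_rot: [-1.571, -0.002, -1.572]
force: [-0.5, -0.6, 0.1]
opening: 0.0858
```

```bash
cat > w.py <<'E'
import sys
from h import *
c=calibration('wrist'); p,d=snapshot('wrist'); cv2.imwrite(f'pics/{sys.argv[1]}.png',p[:,:,::-1])
np.savez('w.npz',p=p,d=d,**{k:c[k] for k in c})
X,uv=cloud(c,d); s=observe()
# tips of bottles: points z .07-.095 grouped
m=((X[:,2]>.07)&(X[:,2]<.1)).astype(bool)
im=np.zeros((400,640),np.uint8); im[uv[m][:,1],uv[m][:,0]]=1
n,l,st,ce=cv2.connectedComponentsWithStats(im)
lab=l[uv[:,1],uv[:,0]]
for i in range(1,n):
    if st[i][4]>80:
        q=X[lab==i]; print('cap',ce[i].round(),st[i][4],q.mean(0).round(4),q[q[:,2]>.08].mean(0).round(4))
E
python3 w.py w2; python3 g.py .639 .015 .03 0
```

```text
cap [576. 105.] 3249 [0.8233 0.0908 0.077 ] [0.8187 0.0886 0.0805]
cap [325.  90.] 825 [0.6433 0.0978 0.076 ] [0.6433 0.0974 0.0874]
cap [322. 202.] 653 [0.6413 0.0189 0.0763] [0.6414 0.0188 0.0872]
cap [478. 213.] 1697 [0.7548 0.0126 0.0858] [0.7549 0.0127 0.0904]
cap [144. 379.] 444 [ 0.4875 -0.1351  0.0918] [ 0.4874 -0.1351  0.0923]
t 2.8 tcp [0.6379 0.0111 0.1504] F [ 0.3 -0.8 -0.1] open 0.0855 q [ 0.15  0.6  -0.34  1.86  0.29  0.73 -0.36]
(array([ -4.1, 120.4,   0.9]), array([-0.001 , -0.0028,  0.0017]))
```

View pics/w2.png

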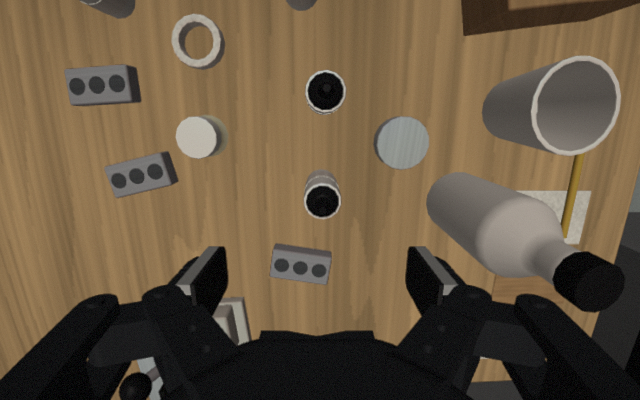

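Emit:
servo_tool:
  slide:
    - [-8, 0, 3.5]
    - [-8, 50, 3.5]
    - [-8, 95, 3.5]
    - [-8, 119, 3.5]
    - [-8, 119, 3.5]
  rotation:
    - [0, -0.003, 0]
    - [0, -0.003, 0]
    - [0, -0.003, 0]
    - [0, -0.003, 0]
    - [0, -0.003, 0]
  claw: [0.65, 0.65, 0.65, 0.65, 0.65]

```text
clock: 3.3
eef_pos: [0.639, 0.0204, 0.028]
tcp_rot: [-1.576, -0.001, -1.569]
force: [-1.1, 0.6, -1.1]
opening: 0.0555
```

Emit:
servo_tool:
  slide:
    - [0, 1, 0]
    - [0, 1, 0]
    - [0, 1, 0]
    - [0, 1, 0]
    - [0, 1, 0]
  rotation:
    - [0, 0, 0]
    - [0, 0, 0]
    - [0, 0, 0]
    - [0, 0, 0]
    - [0, 0, 0]
  claw: [0.65, 0, 0, 0, 0]
  squeeze: 30

```text
clock: 3.8
eef_pos: [0.6428, 0.0218, 0.0316]
tcp_rot: [-1.567, -0.0, -1.568]
force: [-1.7, -1.2, 7.1]
opening: 0.0293
```

```bash
python3 g.py
python3 - <<'E'
from h import *
p,d=snapshot('wrist'); cv2.imwrite('pics/w3.png',p[:,:,::-1])
E
```

```text
t 3.8 tcp [0.6428 0.0218 0.0316] F [-1.7 -1.2  7.1] open 0.0293 q [ 0.08  0.76 -0.27  1.9   0.38  0.52 -0.44]
```

View pics/w3.png

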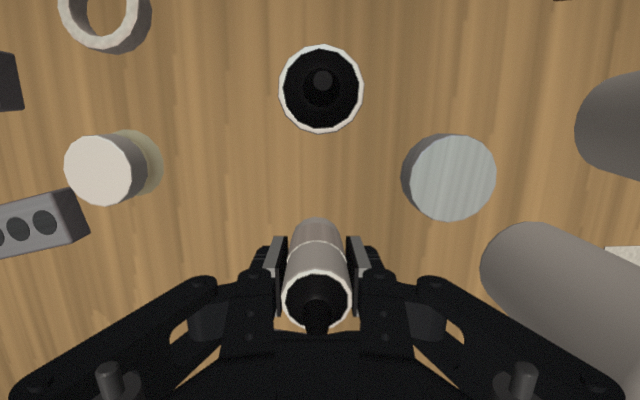

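Emit:
servo_tool:
  slide:
    - [0, -50, 0]
    - [0, -100, 0]
    - [0, -150, 0]
    - [-30, -190, -10]
    - [-60, -225, -25]
  rotation:
    - [0, 0, 0]
    - [0, 0, 0]
    - [0, 0, 0]
    - [0, 0.03, 0]
    - [0, 0.03, 0]
  claw: [0, 0, 0, 0, 0]

```text
clock: 4.35
eef_pos: [0.6172, 0.0808, 0.2576]
tcp_rot: [-1.567, 0.0, -1.602]
force: [0.3, 0.0, -1.1]
opening: 0.0295
```

Emit:
servo_tool:
  slide:
    - [-316, -15, -113]
    - [-316, -15, -113]
    - [-316, -15, -113]
    - [-316, -15, -113]
    - [-316, -15, -113]
  rotation:
    - [0, 0, 0]
    - [0, 0, 0]
    - [0, 0, 0]
    - [0, 0, 0]
    - [0, 0, 0]
  claw: [0, 0, 0, 0, 0]

```text
clock: 4.85
eef_pos: [0.5373, 0.3205, 0.2664]
tcp_rot: [-1.57, 0.0, -1.598]
force: [1.3, 0.4, -1.0]
opening: 0.0292
```

```bash
python3 g.py .505 .398 .265 -.03
```

```text
t 4.85 tcp [0.5373 0.3205 0.2664] F [ 1.3  0.4 -1. ] open 0.0292 q [-0.3   0.46 -0.43  1.8   0.23  0.94 -0.86]
(array([-76.6,   1.4, -34.4]), array([-0.0013,  0.0028, -0.0003]))
```

Emit:
servo_tool:
  slide:
    - [-77, 0, -34]
    - [-77, 0, -34]
    - [-77, 0, -34]
    - [-77, 0, -34]
  rotation:
    - [0, 0, 0]
    - [0, 0, 0]
    - [0, 0, 0]
    - [0, 0, 0]
  claw: [0, 0, 0, 0]

```text
clock: 5.25
eef_pos: [0.5055, 0.3978, 0.2659]
tcp_rot: [-1.57, 0.0, -1.595]
force: [0.2, -0.7, -1.1]
opening: 0.0295
```

```bash
python3 g.py .505 .398 .195 -.03
python3 - <<'E'
from h import *
p,d=snapshot('wrist'); cv2.imwrite('pics/w4.png',p[:,:,::-1])
E
```

```text
t 5.25 tcp [0.5055 0.3978 0.2659] F [ 0.2 -0.7 -1.1] open 0.0295 q [-0.43  0.48 -0.44  1.76  0.24  0.96 -0.99]
(array([-0.2, 70.9, -0.5]), array([-0.0004,  0.0059, -0.    ]))
```

View pics/w4.png

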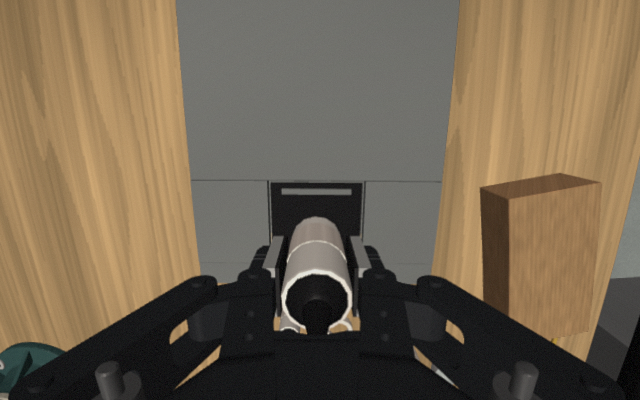

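Emit:
servo_tool:
  slide:
    - [0, 30, 0]
    - [0, 50, 0]
    - [0, 65, 0]
    - [0, 76, 0]
    - [0, 76, 0]
  rotation:
    - [0, 0, 0]
    - [0, 0, 0]
    - [0, 0, 0]
    - [0, 0, 0]
    - [0, 0, 0]
  claw: [0, 0, 0, 0, 0]

```text
clock: 5.8
eef_pos: [0.5064, 0.3953, 0.188]
tcp_rot: [-1.573, -0.002, -1.599]
force: [-0.1, -0.2, -0.5]
opening: 0.0289
```

```bash
python3 g.py .505 .398 .195 -.03
python3 - <<'E'
from h import *
p,d=snapshot('wrist'); cv2.imwrite('pics/w5.png',p[:,:,::-1])
E
```

```text
t 5.8 tcp [0.5064 0.3953 0.188 ] F [-0.1 -0.2 -0.5] open 0.0289 q [-0.45  0.57 -0.41  1.82  0.3   0.82 -1.04]
(array([-2.7, -7. , -1.5]), array([0.0018, 0.0016, 0.0022]))
```

View pics/w5.png

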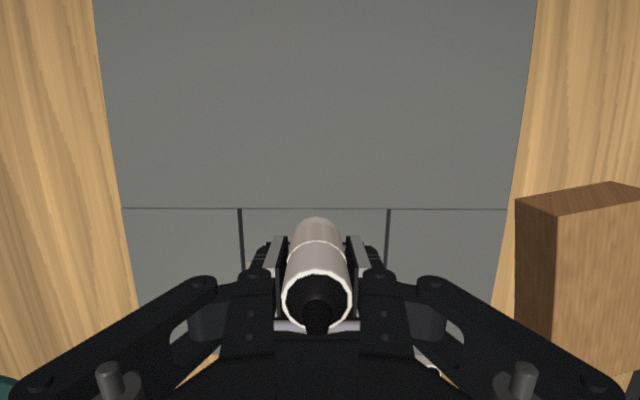

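Emit:
servo_tool:
  slide:
    - [0, 0, 0]
    - [0, 0, 0]
    - [0, 0, 0]
    - [0, -10, 0]
    - [0, -40, 0]
  rotation:
    - [0, 0, 0]
    - [0, 0, 0]
    - [0, 0, 0]
    - [0, 0, 0]
    - [0, 0, 0]
  claw: [0.45, 0.45, 0.45, 0.5, 0.65]

```text
clock: 6.35
eef_pos: [0.505, 0.3953, 0.2278]
tcp_rot: [-1.575, -0.004, -1.598]
force: [0.4, -0.1, -0.3]
opening: 0.055
```

```bash
python3 g.py
python3 - <<'E'
from h import *
p,d=snapshot('wrist'); cv2.imwrite('pics/w6.png',p[:,:,::-1])
E
```

```text
t 6.35 tcp [0.505  0.3953 0.2278] F [ 0.4 -0.1 -0.3] open 0.055 q [-0.44  0.52 -0.42  1.79  0.27  0.89 -1.01]
```

View pics/w6.png

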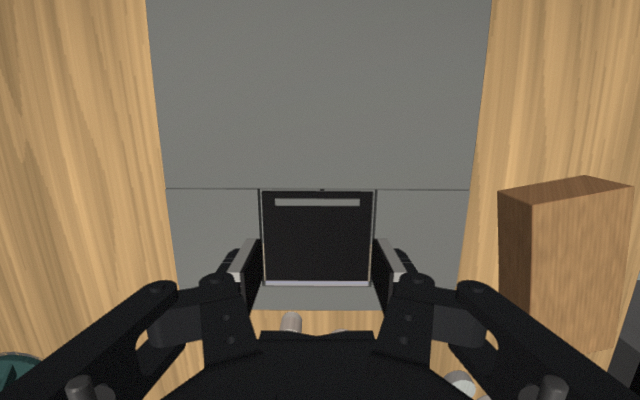

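```bash
python3 g.py .6425 .0985 .15 -.027
```

```text
t 6.4 tcp [0.508  0.3987 0.235 ] F [0.4 0.5 4.4] open 0.0551 q [-0.44  0.51 -0.43  1.78  0.27  0.89 -1.01]
(array([296.8,  84.5, 142.2]), array([-0.0047,  0.    , -0.0041]))
```

Emit:
servo_tool:
  slide:
    - [297, 0, 142]
    - [297, 0, 142]
    - [297, 30, 142]
    - [297, 60, 142]
    - [297, 85, 142]
  rotation:
    - [0, 0, 0]
    - [0, 0, 0]
    - [0, 0, 0]
    - [0, 0, 0]
    - [0, 0, 0]
  claw: [0.65, 0.65, 0.65, 0.65, 0.65]

```text
clock: 6.9
eef_pos: [0.6076, 0.1738, 0.1889]
tcp_rot: [-1.565, 0.001, -1.599]
force: [0.7, 0.1, 0.1]
opening: 0.0553
```

```bash
python3 g.py .6425 .0985 .15 -.027
```

```text
t 6.9 tcp [0.6076 0.1738 0.1889] F [0.7 0.1 0.1] open 0.0553 q [-0.07  0.55 -0.39  1.85  0.29  0.79 -0.65]
(array([74.3, 39. , 36.8]), array([-0.0053, -0.0008, -0.0013]))
```

Emit:
servo_tool:
  slide:
    - [74, 10, 37]
    - [74, 39, 37]
    - [74, 39, 37]
  rotation:
    - [0, 0, 0]
    - [0, 0, 0]
    - [0, 0, 0]
  claw: [0.65, 0.65, 0.65]

```text
clock: 7.2
eef_pos: [0.6404, 0.0909, 0.1444]
tcp_rot: [-1.575, -0.007, -1.609]
force: [-0.9, -1.7, -0.7]
opening: 0.0556
```

```bash
python3 w.py w7; python3 g.py .6425 .0985 .031 -.027
```

```text
cap [559.  51.] 5851 [0.8109 0.1987 0.0705] [nan nan nan]
cap [578.  46.] 199 [0.8241 0.2023 0.0705] [nan nan nan]
cap [288.  76.] 908 [0.6243 0.1857 0.0764] [0.6244 0.1852 0.0875]
cap [60. 94.] 881 [0.4656 0.1838 0.0776] [0.4641 0.184  0.0867]
cap [623.  91.] 152 [0.864  0.1731 0.0705] [nan nan nan]
cap [560. 205.] 2916 [0.8232 0.0901 0.0769] [0.8189 0.0908 0.0804]
cap [321. 201.] 675 [0.6435 0.0998 0.0764] [0.6433 0.0996 0.0871]
cap [500. 286.] 476 [0.7797 0.0289 0.0842] [0.7811 0.0289 0.09  ]
t 7.25 tcp [0.6401 0.0956 0.1461] F [0.3 0.9 0.4] open 0.056 q [ 0.03  0.62 -0.37  1.84  0.31  0.74 -0.54]
(array([ -3.3, 115. ,   2.7]), array([ 0.0031, -0.0067,  0.0029]))w.py:13: RuntimeWarning: Mean of empty slice.
  q=X[lab==i]; print('cap',ce[i].round(),st[i][4],q.mean(0).round(4),q[q[:,2]>.08].mean(0).round(4))
  ret = um.true_divide(
```

View pics/w7.png

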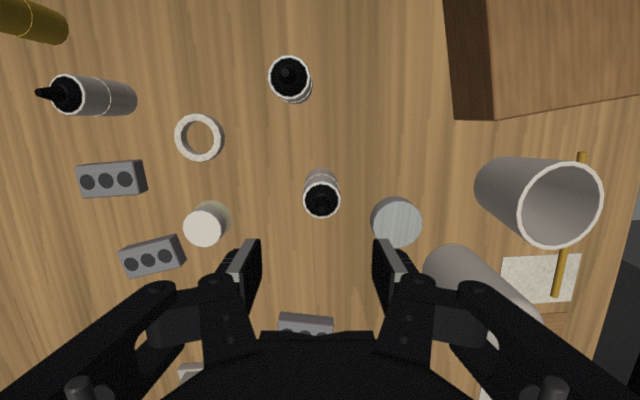

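Emit:
servo_tool:
  slide:
    - [-4, 10, 3.3]
    - [-4, 60, 3.3]
    - [-4, 100, 3.3]
    - [-4, 115, 3.3]
    - [-4, 115, 3.3]
  rotation:
    - [0, 0, 0]
    - [0, 0, 0]
    - [0, 0, 0]
    - [0, 0, 0]
    - [0, 0, 0]
  claw: [0.65, 0.65, 0.65, 0.65, 0.65]

```text
clock: 7.75
eef_pos: [0.6418, 0.1065, 0.0312]
tcp_rot: [-1.574, 0.0, -1.595]
force: [-0.2, -0.9, -0.4]
opening: 0.0552
```

Emit:
servo_tool:
  slide:
    - [0, 1, 0]
    - [0, 1, 0]
    - [0, 1, 0]
    - [0, 1, 0]
    - [0, 1, 0]
  rotation:
    - [0, 0, 0]
    - [0, 0, 0]
    - [0, 0, 0]
    - [0, 0, 0]
    - [0, 0, 0]
  claw: [0.65, 0, 0, 0, 0]

```text
clock: 8.25
eef_pos: [0.6449, 0.105, 0.0339]
tcp_rot: [-1.567, 0.001, -1.598]
force: [-1.2, 0.2, 7.5]
opening: 0.0293
```

Emit:
servo_tool:
  slide:
    - [0, -50, 0]
    - [0, -100, 0]
    - [0, -150, 0]
    - [-30, -190, -10]
    - [-60, -235, -25]
  rotation:
    - [0, 0, 0]
    - [0, 0, 0]
    - [0, 0, 0]
    - [0, 0, 0]
    - [0, 0, 0]
  claw: [0, 0, 0, 0, 0]

```text
clock: 8.75
eef_pos: [0.6223, 0.1605, 0.2636]
tcp_rot: [-1.569, 0.0, -1.601]
force: [1.1, -0.0, -1.2]
opening: 0.029
```

```bash
python3 g.py .505 .396 .265 -.03
```

```text
t 8.75 tcp [0.6223 0.1605 0.2636] F [ 1.1 -0.  -1.2] open 0.029 q [-0.02  0.48 -0.43  1.76  0.24  0.95 -0.58]
(array([-231.9,   -1.6, -124.4]), array([-0.0019, -0.0003, -0.0003]))
```

Emit:
servo_tool:
  slide:
    - [-235, -3, -124]
    - [-235, -3, -124]
    - [-235, -3, -124]
    - [-235, -3, -124]
    - [-235, -3, -124]
  rotation:
    - [0, 0, 0]
    - [0, 0, 0]
    - [0, 0, 0]
    - [0, 0, 0]
    - [0, 0, 0]
  claw: [0, 0, 0, 0, 0]

```text
clock: 9.25
eef_pos: [0.5101, 0.3864, 0.2645]
tcp_rot: [-1.57, -0.0, -1.598]
force: [0.8, 0.2, -0.5]
opening: 0.0292
```

Emit:
servo_tool:
  slide:
    - [-12, 0, -6]
    - [-12, 0, -6]
  rotation:
    - [0, 0, 0]
    - [0, 0, 0]
  claw: [0, 0]

```text
clock: 9.45
eef_pos: [0.5028, 0.4009, 0.2645]
tcp_rot: [-1.571, 0.002, -1.591]
force: [0.9, 0.2, -0.1]
opening: 0.0295
```

```bash
python3 g.py .505 .399 .190 -.03
python3 - <<'E'
from h import *
p,d=snapshot('wrist'); cv2.imwrite('pics/w8.png',p[:,:,::-1])
E
```

```text
t 9.45 tcp [0.5028 0.4009 0.2645] F [ 0.9  0.2 -0.1] open 0.0295 q [-0.42  0.49 -0.46  1.76  0.26  0.96 -1.  ]
(array([ 2.1, 74.5,  2.3]), array([ 0.0005,  0.0096, -0.0021]))
```

View pics/w8.png

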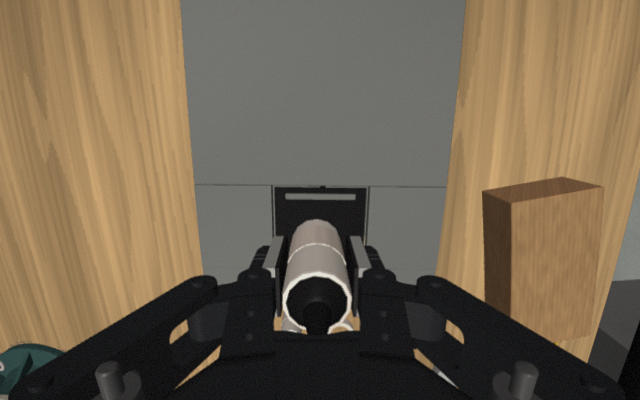

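Emit:
servo_tool:
  slide:
    - [2, 25, 3]
    - [2, 45, 3]
    - [2, 62, 3]
    - [2, 75, 3]
    - [2, 75, 3]
  rotation:
    - [0, 0.005, 0]
    - [0, 0.005, 0]
    - [0, 0.005, 0]
    - [0, 0.005, 0]
    - [0, 0.005, 0]
  claw: [0, 0, 0, 0, 0]

```text
clock: 10.0
eef_pos: [0.5091, 0.392, 0.1868]
tcp_rot: [-1.573, -0.004, -1.606]
force: [0.2, 0.0, -0.7]
opening: 0.0289
```

Emit:
servo_tool:
  slide:
    - [0, 0, 0]
    - [0, 0, 0]
    - [0, 0, 0]
    - [0, -10, 0]
    - [0, -40, 0]
  rotation:
    - [0, 0, 0]
    - [0, 0, 0]
    - [0, 0, 0]
    - [0, 0, 0]
    - [0, 0, 0]
  claw: [0.45, 0.45, 0.45, 0.5, 0.65]

```text
clock: 10.5
eef_pos: [0.5081, 0.3943, 0.2278]
tcp_rot: [-1.573, -0.003, -1.602]
force: [0.2, -0.7, -0.2]
opening: 0.0546
```

```bash
python3 g.py .6238 .1855 .145 -.027
python3 - <<'E'
from h import *
p,d=snapshot('wrist'); cv2.imwrite('pics/w9.png',p[:,:,::-1])
E
```

```text
t 10.5 tcp [0.5081 0.3943 0.2278] F [ 0.2 -0.7 -0.2] open 0.0546 q [-0.42  0.53 -0.44  1.79  0.28  0.89 -1.02]
(array([204.8,  83.1, 122.4]), array([ 0.0021, -0.0046,  0.0026]))
```

View pics/w9.png

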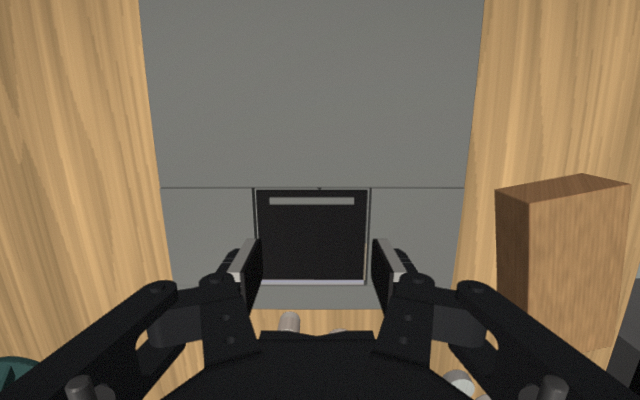

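Second bottle is in, flap shut (cols 255–368). On to the bottle at (0.624, 0.185).

Emit:
servo_tool:
  slide:
    - [205, -5, 122]
    - [205, -5, 122]
    - [205, 30, 122]
    - [205, 60, 122]
    - [205, 83, 122]
  rotation:
    - [0, 0, 0]
    - [0, 0, 0]
    - [0, 0, 0]
    - [0, 0, 0]
    - [0, 0, 0]
  claw: [0.65, 0.65, 0.65, 0.65, 0.65]

```text
clock: 11.05
eef_pos: [0.6235, 0.1948, 0.1619]
tcp_rot: [-1.561, 0.002, -1.606]
force: [0.6, -0.0, 0.1]
opening: 0.0555
```

Emit:
servo_tool:
  slide:
    - [0, 10, 0]
    - [0, 10, 0]
  rotation:
    - [0, 0, 0]
    - [0, 0, 0]
  claw: [0.65, 0.65]

```text
clock: 11.25
eef_pos: [0.6185, 0.1955, 0.1477]
tcp_rot: [-1.572, -0.001, -1.606]
force: [-0.9, 0.7, 0.2]
opening: 0.0554
```

```bash
python3 w.py w10 2>/dev/null| grep "0.62\|0.46"; python3 g.py .6238 .1855 .031 -.027
```

```text
cap [104.   5.] 2638 [0.4852 0.3413 0.0807] [0.4628 0.342  0.0873]
cap [325. 221.] 619 [0.6238 0.1884 0.0767] [0.6238 0.1879 0.0871]
cap [120. 230.] 657 [0.4652 0.186  0.0773] [0.4639 0.1853 0.0863]
t 11.3 tcp [0.6185 0.1981 0.1492] F [-0.6  0.4  0.3] open 0.0559 q [-0.11  0.62 -0.4   1.84  0.33  0.75 -0.71]
(array([ 12.6, 118.2,   5.6]), array([-0.0009, -0.0047, -0.0014]))
```

Emit:
servo_tool:
  slide:
    - [10, 10, 5]
    - [10, 60, 5]
    - [10, 100, 5]
    - [10, 117, 5]
    - [10, 117, 5]
  rotation:
    - [0, 0, 0]
    - [0, 0, 0]
    - [0, 0, 0]
    - [0, 0, 0]
    - [0, 0, 0]
  claw: [0.65, 0.65, 0.65, 0.65, 0.65]

```text
clock: 11.8
eef_pos: [0.6213, 0.1875, 0.03]
tcp_rot: [-1.574, -0.001, -1.601]
force: [0.3, -0.9, 0.1]
opening: 0.0551
```

Emit:
servo_tool:
  slide:
    - [0, 1, 0]
    - [0, 1, 0]
    - [0, 1, 0]
    - [0, 1, 0]
    - [0, 1, 0]
  rotation:
    - [0, 0, 0]
    - [0, 0, 0]
    - [0, 0, 0]
    - [0, 0, 0]
    - [0, 0, 0]
  claw: [0.65, 0, 0, 0, 0]

```text
clock: 12.3
eef_pos: [0.6242, 0.1878, 0.0328]
tcp_rot: [-1.567, 0.001, -1.603]
force: [0.2, -0.3, 6.6]
opening: 0.0292
```

Emit:
servo_tool:
  slide:
    - [0, -50, 0]
    - [0, -100, 0]
    - [0, -150, 0]
    - [0, -200, 0]
    - [-20, -235, -10]
  rotation:
    - [0, 0, 0]
    - [0, 0, 0]
    - [0, 0, 0]
    - [0, 0, 0]
    - [0, 0, 0]
  claw: [0, 0, 0, 0, 0]

```text
clock: 12.8
eef_pos: [0.6161, 0.2035, 0.2698]
tcp_rot: [-1.565, -0.001, -1.609]
force: [1.0, -1.2, -0.7]
opening: 0.0292
```

```bash
python3 g.py .505 .396 .265 -.03
```

```text
t 12.8 tcp [0.6161 0.2035 0.2698] F [ 1.  -1.2 -0.7] open 0.0292 q [-0.07  0.49 -0.45  1.74  0.26  0.97 -0.67]
(array([-188.1,    3.9, -118.5]), array([-0.0056, -0.0086,  0.0013]))
```

Emit:
servo_tool:
  slide:
    - [-188, 0, -118]
    - [-188, 0, -118]
    - [-188, 0, -118]
    - [-188, 0, -118]
    - [-188, 0, -118]
  rotation:
    - [0, -0.008, 0]
    - [0, -0.008, 0]
    - [0, -0.008, 0]
    - [0, -0.008, 0]
    - [0, -0.008, 0]
  claw: [0, 0, 0, 0, 0]

```text
clock: 13.3
eef_pos: [0.4965, 0.4047, 0.2668]
tcp_rot: [-1.572, 0.004, -1.587]
force: [-1.1, 0.5, -0.9]
opening: 0.0292
```

Emit:
servo_tool:
  slide:
    - [0, 0, 0]
    - [0, 0, 0]
  rotation:
    - [0, 0, 0]
    - [0, 0, 0]
  claw: [0, 0]

```text
clock: 13.5
eef_pos: [0.5012, 0.3987, 0.2659]
tcp_rot: [-1.57, -0.001, -1.594]
force: [0.2, 0.1, -0.3]
opening: 0.0291
```

```bash
python3 g.py .507 .394 .190 -.03
python3 - <<'E'
from h import *
p,d=snapshot('wrist'); cv2.imwrite('pics/w11.png',p[:,:,::-1])
E
```

```text
t 13.5 tcp [0.5012 0.3987 0.2659] F [ 0.2  0.1 -0.3] open 0.0291 q [-0.4   0.49 -0.48  1.76  0.27  0.96 -1.02]
(array([ 4.5, 75.9,  5.9]), array([-0.0005,  0.0071,  0.001 ]))
```

View pics/w11.png

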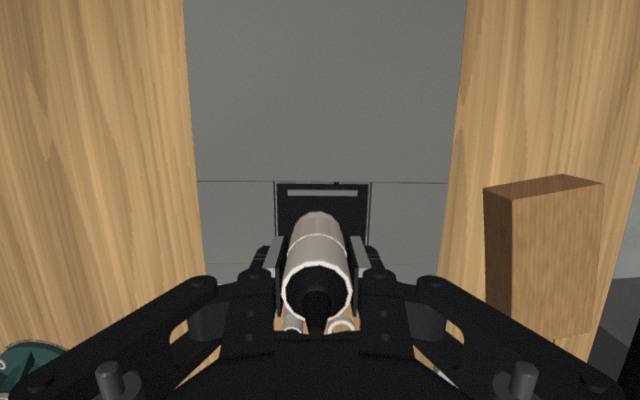

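Emit:
servo_tool:
  slide:
    - [3, 25, 4.5]
    - [3, 45, 4.5]
    - [3, 62, 4.5]
    - [3, 76, 4.5]
    - [3, 76, 4.5]
  rotation:
    - [0, 0.007, 0]
    - [0, 0.007, 0]
    - [0, 0.007, 0]
    - [0, 0.007, 0]
    - [0, 0.007, 0]
  claw: [0, 0, 0, 0, 0]

```text
clock: 14.05
eef_pos: [0.506, 0.3931, 0.1875]
tcp_rot: [-1.573, -0.004, -1.604]
force: [-0.2, -0.1, -0.1]
opening: 0.0294
```

Emit:
servo_tool:
  slide:
    - [0, 0, 0]
    - [0, 0, 0]
    - [0, 0, 0]
    - [0, -10, 0]
    - [0, -40, 0]
  rotation:
    - [0, 0, 0]
    - [0, 0, 0]
    - [0, 0, 0]
    - [0, 0, 0]
    - [0, 0, 0]
  claw: [0.45, 0.45, 0.45, 0.5, 0.65]

```text
clock: 14.55
eef_pos: [0.5045, 0.3944, 0.2283]
tcp_rot: [-1.575, -0.004, -1.601]
force: [-0.9, -0.6, -0.2]
opening: 0.055
```

```bash
python3 g.py .463 .184 .145 -.027
python3 - <<'E'
from h import *
p,d=snapshot('wrist'); cv2.imwrite('pics/w12.png',p[:,:,::-1])
E
```

```text
t 14.55 tcp [0.5045 0.3944 0.2283] F [-0.9 -0.6 -0.2] open 0.055 q [-0.41  0.53 -0.47  1.79  0.29  0.9  -1.04]
(array([211.2,  84.3, -34.7]), array([ 0.004 , -0.0036,  0.0039]))
```

View pics/w12.png

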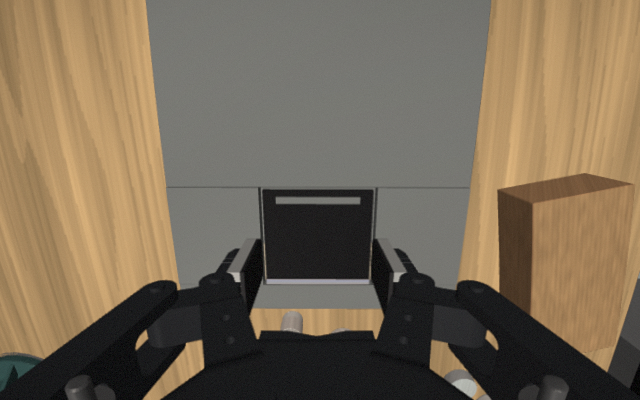

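Third is in, flap shut. Fourth bottle at about (0.463, 0.184).

Emit:
servo_tool:
  slide:
    - [211, -5, -35]
    - [211, -5, -35]
    - [211, 30, -35]
    - [211, 60, -35]
    - [211, 84, -35]
  rotation:
    - [0, 0, 0]
    - [0, 0, 0]
    - [0, 0, 0]
    - [0, 0, 0]
    - [0, 0, 0]
  claw: [0.65, 0.65, 0.65, 0.65, 0.65]

```text
clock: 15.1
eef_pos: [0.4661, 0.1836, 0.1478]
tcp_rot: [-1.564, 0.001, -1.605]
force: [1.3, 0.5, -1.1]
opening: 0.0554
```

Emit:
servo_tool:
  slide:
    - [0, 0, 0]
    - [0, 0, 0]
  rotation:
    - [0, 0, 0]
    - [0, 0, 0]
  claw: [0.65, 0.65]

```text
clock: 15.3
eef_pos: [0.4645, 0.186, 0.146]
tcp_rot: [-1.571, 0.0, -1.603]
force: [0.9, 0.2, 0.4]
opening: 0.0557
```

```bash
python3 w.py w13 2>/dev/null; python3 g.py .463 .184 .031 -.027
```

```text
cap [233. 125.] 771 [0.4084 0.2511 0.0764] [0.4084 0.2511 0.0875]
cap [314. 213.] 659 [0.462  0.1861 0.0764] [0.4619 0.1858 0.0872]
cap [629. 373.] 743 [0.7544 0.019  0.0814] [0.7525 0.0174 0.0876]
t 15.35 tcp [0.4656 0.1877 0.1469] F [-0.1  0.  -0.1] open 0.0554 q [-0.15  0.47 -0.42  2.16  0.35  0.57 -0.86]
(array([  4. , 115.9,  -2.7]), array([-0.0024, -0.0033, -0.0021]))
```

View pics/w13.png

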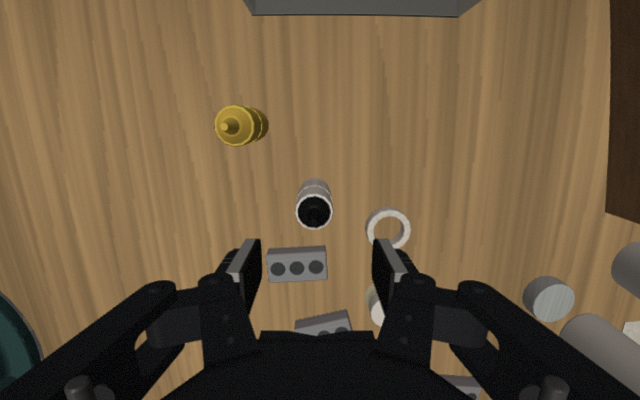

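Emit:
servo_tool:
  slide:
    - [2, 10, -3]
    - [2, 60, -3]
    - [2, 100, -3]
    - [2, 115, -3]
    - [2, 115, -3]
  rotation:
    - [0, 0, 0]
    - [0, 0, 0]
    - [0, 0, 0]
    - [0, 0, 0]
    - [0, 0, 0]
  claw: [0.65, 0.65, 0.65, 0.65, 0.65]

```text
clock: 15.85
eef_pos: [0.4604, 0.1855, 0.0291]
tcp_rot: [-1.573, -0.001, -1.599]
force: [0.3, 1.1, 0.1]
opening: 0.0554
```

Emit:
servo_tool:
  slide:
    - [0, 1, 0]
    - [0, 1, 0]
    - [0, 1, 0]
    - [0, 1, 0]
    - [0, 1, 0]
  rotation:
    - [0, 0, 0]
    - [0, 0, 0]
    - [0, 0, 0]
    - [0, 0, 0]
    - [0, 0, 0]
  claw: [0.65, 0, 0, 0, 0]

```text
clock: 16.35
eef_pos: [0.4623, 0.1849, 0.031]
tcp_rot: [-1.568, 0.002, -1.602]
force: [0.4, 0.3, 6.7]
opening: 0.0292
```

Emit:
servo_tool:
  slide:
    - [0, -50, 0]
    - [0, -100, 0]
    - [0, -150, 0]
    - [0, -200, 0]
    - [-20, -235, 5]
  rotation:
    - [0, 0, 0]
    - [0, 0, 0]
    - [0, 0, 0]
    - [0, 0, 0]
    - [0, 0, 0]
  claw: [0, 0, 0, 0, 0]

```text
clock: 16.85
eef_pos: [0.4666, 0.2012, 0.2678]
tcp_rot: [-1.569, -0.002, -1.606]
force: [1.9, 0.4, -1.2]
opening: 0.029
```

```bash
python3 g.py .506 .397 .265 -.03
```

```text
t 16.85 tcp [0.4666 0.2012 0.2678] F [ 1.9  0.4 -1.2] open 0.029 q [-0.06  0.31 -0.55  2.04  0.22  0.85 -0.77]
(array([-197.1,    2.5,   32.5]), array([-0.002 , -0.0052,  0.002 ]))
```

Emit:
servo_tool:
  slide:
    - [-197, 0, 33]
    - [-197, 0, 33]
    - [-197, 0, 33]
    - [-197, 0, 33]
    - [-197, 0, 33]
  rotation:
    - [0, -0.005, 0]
    - [0, -0.005, 0]
    - [0, -0.005, 0]
    - [0, -0.005, 0]
    - [0, -0.005, 0]
  claw: [0, 0, 0, 0, 0]

```text
clock: 17.35
eef_pos: [0.5045, 0.4086, 0.2656]
tcp_rot: [-1.571, 0.009, -1.589]
force: [-0.9, -0.5, -0.2]
opening: 0.0291
```

Emit:
servo_tool:
  slide:
    - [0, 0, 0]
    - [0, 0, 0]
  rotation:
    - [0, 0, 0]
    - [0, 0, 0]
  claw: [0, 0]

```text
clock: 17.55
eef_pos: [0.5059, 0.3978, 0.2642]
tcp_rot: [-1.571, -0.002, -1.598]
force: [0.2, -0.4, -0.9]
opening: 0.0293
```

```bash
python3 g.py .507 .396 .190 -.03
python3 - <<'E'
from h import *
p,d=snapshot('wrist'); cv2.imwrite('pics/w14.png',p[:,:,::-1])
E
```

```text
t 17.55 tcp [0.5059 0.3978 0.2642] F [ 0.2 -0.4 -0.9] open 0.0293 q [-0.37  0.5  -0.54  1.75  0.3   0.97 -1.05]
(array([ 1.6, 74.2,  1.2]), array([0.0006, 0.0028, 0.0024]))
```

View pics/w14.png

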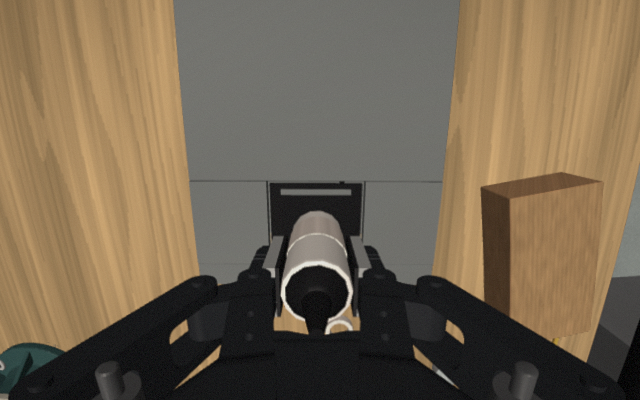

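Centred (flap 269–363, bottle 316). Push through and release.

Emit:
servo_tool:
  slide:
    - [2, 25, 1]
    - [2, 45, 1]
    - [2, 62, 1]
    - [2, 75, 1]
    - [2, 75, 1]
  rotation:
    - [0, 0, 0]
    - [0, 0, 0]
    - [0, 0, 0]
    - [0, 0, 0]
    - [0, 0, 0]
  claw: [0, 0, 0, 0, 0]

```text
clock: 18.1
eef_pos: [0.5064, 0.3954, 0.1879]
tcp_rot: [-1.573, -0.003, -1.598]
force: [-0.7, 0.2, -0.5]
opening: 0.0292
```

Emit:
servo_tool:
  slide:
    - [0, 0, 0]
    - [0, 0, 0]
    - [0, 0, 0]
    - [0, -10, 0]
    - [0, -40, 0]
  rotation:
    - [0, 0, 0]
    - [0, 0, 0]
    - [0, 0, 0]
    - [0, 0, 0]
    - [0, 0, 0]
  claw: [0.45, 0.45, 0.45, 0.5, 0.65]

```text
clock: 18.6
eef_pos: [0.5056, 0.3963, 0.2283]
tcp_rot: [-1.575, -0.004, -1.596]
force: [0.2, -0.4, -0.2]
opening: 0.0549
```

```bash
python3 g.py
cat > hol.py <<'E'
# holders from top camera
import sys
from h import *
c=calibration('top'); p,d=snapshot('top'); cv2.imwrite(f'pics/{sys.argv[1]}.png',p[:,:,::-1])
X,uv=cloud(c,d)
for r in regions_of('holder0','top'):
    m=cv2.dilate(r['pixels'].astype(np.uint8),np.ones((5,5)))>0
    Y,_=cloud(c,d,m); med=np.median(Y[:,2]); top=Y[abs(Y[:,2]-np.percentile(Y[:,2],80))<.005]
    P=(top[:,:2]*1000).astype(np.float32); (cx,cy),(a,b),an=cv2.minAreaRect(P)
    if a<b: a,b,an=b,a,an-90
    print(round(r['p'],2),'c',round(cx,1),round(cy,1),'size',round(a,1),round(b,1),'ang',round(an,1),'z',np.percentile(Y[:,2],80).round(4),len(P))
E
python3 hol.py t1
python3 - <<'E'
from h import *
p,d=snapshot('wrist'); cv2.imwrite('pics/w15.png',p[:,:,::-1])
E
```

```text
t 18.6 tcp [0.5056 0.3963 0.2283] F [ 0.2 -0.4 -0.2] open 0.0549 q [-0.38  0.54 -0.52  1.79  0.33  0.91 -1.07]
0.8 c 440.6 109.1 size 59.0 31.7 ang 2.0 z 0.0199 219
0.57 c 619.7 -67.6 size 60.2 31.8 ang -9.5 z 0.0191 211
0.54 c 467.1 26.7 size 59.8 31.4 ang 12.1 z 0.0194 225
```

View pics/w15.png

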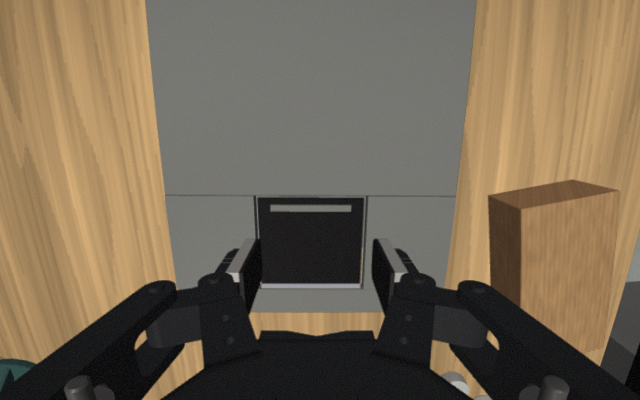

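View pics/t1.png

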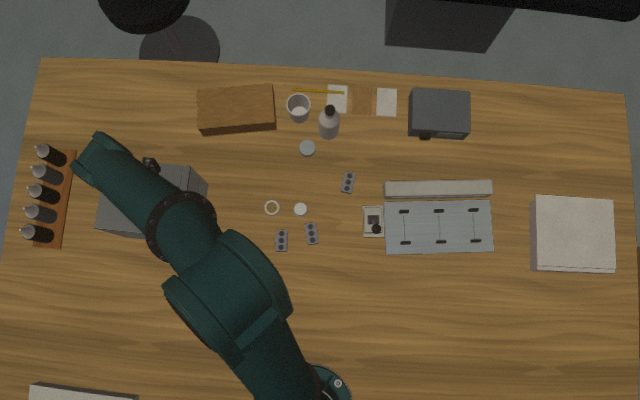

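```bash
python3 g.py .4406 .109 .14 1.614
```

```text
t 18.75 tcp [0.5081 0.3996 0.2329] F [-0.2  0.1  0.6] open 0.0555 q [-0.37  0.53 -0.52  1.78  0.33  0.91 -1.07]
(array([292.6,  91.5, -60.3]), array([-6.7000e-03, -1.6399e+00,  4.0000e-04]))
```

Emit:
servo_tool:
  slide:
    - [293, -5, -60]
    - [293, -5, -60]
    - [293, 10, -60]
    - [293, 40, -60]
    - [293, 80, -60]
  rotation:
    - [0, -1.64, 0]
    - [0, -1.64, 0]
    - [0, -1.64, 0]
    - [0, -1.64, 0]
    - [0, -1.64, 0]
  claw: [0.8, 0.8, 0.8, 0.8, 0.8]

```text
clock: 19.25
eef_pos: [0.4532, 0.1621, 0.1894]
tcp_rot: [-1.568, -0.003, -0.842]
force: [1.3, -0.4, -1.8]
opening: 0.0679
```

```bash
python3 g.py .4406 .109 .14 1.614
```

```text
t 19.25 tcp [0.4532 0.1621 0.1894] F [ 1.3 -0.4 -1.8] open 0.0679 q [ 0.12  0.43 -0.72  2.16  0.45  0.69 -0.18]
(array([ 31.1,  49.4, -44.9]), array([-0.0018, -0.8848,  0.0038]))
```

Emit:
servo_tool:
  slide:
    - [31, 49, -45]
    - [31, 49, -45]
    - [31, 49, -45]
    - [31, 49, -45]
    - [31, 49, -45]
  rotation:
    - [0, -0.885, 0]
    - [0, -0.885, 0]
    - [0, -0.885, 0]
    - [0, -0.885, 0]
    - [0, -0.885, 0]
  claw: [0.8, 0.8, 0.8, 0.8, 0.8]

```text
clock: 19.75
eef_pos: [0.4393, 0.1105, 0.1392]
tcp_rot: [-1.571, 0.001, -0.091]
force: [0.5, -0.9, -0.4]
opening: 0.0684
```

```bash
cat > wh.py <<'E'
import sys
from h import *
c=calibration('wrist'); p,d=snapshot('wrist'); cv2.imwrite(f'pics/{sys.argv[1]}.png',p[:,:,::-1])
h=float(sys.argv[2]) if len(sys.argv)>2 else .018
for r in regions_of('holder0','wrist'):
    m=cv2.dilate(r['pixels'].astype(np.uint8),np.ones((7,7)))>0
    Y,_=cloud(c,d,m); top=Y[abs(Y[:,2]-h)<.004]
    if len(top)<200: continue
    P=(top[:,:2]*1000).astype(np.float32); (cx,cy),(a,b),an=cv2.minAreaRect(P)
    if a<b: a,b,an=b,a,an-90
    print(round(r['p'],2),'c',round(cx,1),round(cy,1),'size',round(a,1),round(b,1),'ang',round(an,1),'z',np.median(top[:,2]).round(4),len(P),np.round(r['position']))
E
python3 wh.py w16; python3 g.py .4406 .109 .006 1.614
```

```text
0.81 c 619.9 -65.0 size 60.6 32.7 ang -9.9 z 0.0178 1020 [171. 366.]
0.76 c 441.9 111.5 size 60.1 32.0 ang 1.9 z 0.0181 2227 [318. 195.]
0.57 c 466.5 29.5 size 59.3 31.4 ang 13.3 z 0.0178 1574 [232. 224.]
t 19.85 tcp [0.4393 0.1107 0.1392] F [-0.1 -0.1  0.7] open 0.0684 q [ 0.29  0.53 -0.84  2.26  0.7   0.63  0.4 ]
(array([  1.6, 133.2,  -1.6]), array([-0.0004, -0.1407, -0.0009]))
```

View pics/w16.png

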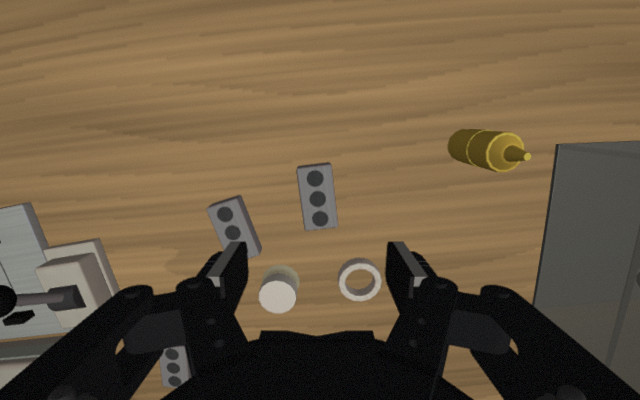

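Emit:
servo_tool:
  slide:
    - [3, 20, -1]
    - [3, 60, -1]
    - [3, 100, -1]
    - [3, 120, -1]
    - [3, 131, -1]
  rotation:
    - [0, -0.13, 0]
    - [0, -0.13, 0]
    - [0, -0.13, 0]
    - [0, -0.13, 0]
    - [0, -0.13, 0]
  claw: [0.65, 0.65, 0.65, 0.65, 0.65]

```text
clock: 20.35
eef_pos: [0.4416, 0.1094, 0.0067]
tcp_rot: [-1.572, 0.002, 0.03]
force: [0.6, -0.7, 0.2]
opening: 0.0555
```

```bash
python3 g.py .442 .110 .006 1.604;python3 - <<'E'
from h import *
p,d=snapshot('wrist'); cv2.imwrite('pics/w17.png',p[:,:,::-1])
E
```

```text
t 20.35 tcp [0.4416 0.1094 0.0067] F [ 0.6 -0.7  0.2] open 0.0555 q [ 0.05  0.74 -0.54  2.31  1.15  0.39  0.12]
(array([0.4, 0.7, 0.6]), array([ 0.0015, -0.003 , -0.0024]))
```

View pics/w17.png

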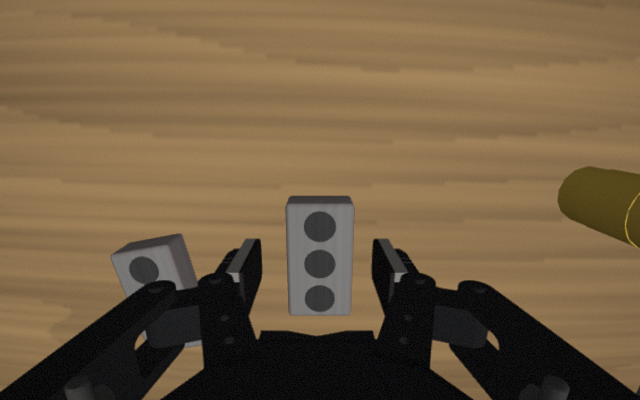

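Emit:
servo_tool:
  slide:
    - [0, 0, 0]
    - [0, 0, 0]
    - [0, 0, 0]
    - [0, 0, 0]
    - [0, 0, 0]
  rotation:
    - [0, 0, 0]
    - [0, 0, 0]
    - [0, 0, 0]
    - [0, 0, 0]
    - [0, 0, 0]
  claw: [0, 0, 0, 0, 0]
  squeeze: 40

```text
clock: 20.9
eef_pos: [0.4428, 0.1096, 0.0091]
tcp_rot: [-1.571, -0.001, 0.032]
force: [0.4, -0.1, 4.5]
opening: 0.0309
```

```bash
python3 g.py .5178 -.4285 .10 1.657;python3 - <<'E'
from h import *
p,d=snapshot('wrist'); cv2.imwrite('pics/w18.png',p[:,:,::-1])
E
```

```text
t 20.9 tcp [0.4428 0.1096 0.0091] F [ 0.4 -0.1  4.5] open 0.0309 q [ 0.06  0.74 -0.54  2.31  1.15  0.39  0.12]
(array([  57.6,  -90.9, -540.2]), array([-0.0001, -0.0537,  0.0012]))
```

View pics/w18.png

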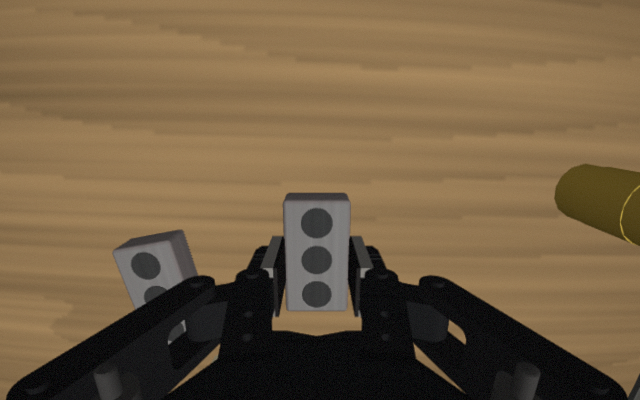

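Emit:
servo_tool:
  slide:
    - [0, -50, 0]
    - [0, -100, 0]
    - [0, -150, 0]
    - [10, -150, -50]
    - [15, -150, -100]
  rotation:
    - [0, 0, 0]
    - [0, 0, 0]
    - [0, 0, 0]
    - [0, -0.05, 0]
    - [0, -0.05, 0]
  claw: [0, 0, 0, 0, 0]

```text
clock: 21.45
eef_pos: [0.4628, 0.0117, 0.1607]
tcp_rot: [-1.571, -0.006, 0.088]
force: [0.5, -0.6, -1.5]
opening: 0.0306
```

```bash
python3 g.py .5178 -.4285 .16 1.657
```

```text
t 21.45 tcp [0.4628 0.0117 0.1607] F [ 0.5 -0.6 -1.5] open 0.0306 q [ 0.57  0.52 -0.92  2.22  0.67  0.69  0.83]
(array([  16.2,    0.7, -443.3]), array([-0.0003,  0.0014,  0.0061]))
```

Emit:
servo_tool:
  slide:
    - [16, 0, -443]
    - [16, 0, -443]
    - [16, 0, -443]
    - [16, 0, -443]
    - [16, 0, -443]
  rotation:
    - [0, 0, 0]
    - [0, 0, 0]
    - [0, 0, 0]
    - [0, 0, 0]
    - [0, 0, 0]
  claw: [0, 0, 0, 0, 0]

```text
clock: 21.95
eef_pos: [0.4894, -0.2391, 0.1582]
tcp_rot: [-1.571, 0.001, 0.083]
force: [1.3, 0.1, -1.7]
opening: 0.0306
```

```bash
python3 g.py .5178 -.4285 .16 1.657
```

```text
t 21.95 tcp [ 0.4894 -0.2391  0.1582] F [ 1.3  0.1 -1.7] open 0.0306 q [ 1.01  0.62 -0.9   2.05  0.69  0.8   1.34]
(array([  12.7,   -1.8, -191.1]), array([-0.0002, -0.0037, -0.0007]))
```

Emit:
servo_tool:
  slide:
    - [12.5, 0, -191]
    - [12.5, 0, -191]
    - [12.5, 0, -191]
    - [12.5, 20, -191]
    - [12.5, 50, -191]
  rotation:
    - [0, -0.003, 0]
    - [0, -0.003, 0]
    - [0, -0.003, 0]
    - [0, -0.003, 0]
    - [0, -0.003, 0]
  claw: [0, 0, 0, 0, 0]

```text
clock: 22.45
eef_pos: [0.5184, -0.4368, 0.1083]
tcp_rot: [-1.579, -0.003, 0.074]
force: [-1.6, -1.0, -3.3]
opening: 0.0308
```

Emit:
servo_tool:
  slide:
    - [0, 30, 0]
    - [0, 30, 0]
  rotation:
    - [0, 0, 0]
    - [0, 0, 0]
  claw: [0, 0]

```text
clock: 22.65
eef_pos: [0.5141, -0.4252, 0.0735]
tcp_rot: [-1.565, 0.008, 0.085]
force: [-0.2, -0.0, -0.6]
opening: 0.0306
```

```bash
python3 - <<'E'
from h import *
s=observe();c=calibration('wrist'); p,d=snapshot('wrist'); cv2.imwrite('pics/w19.png',p[:,:,::-1]); np.savez('w19.npz',p=p,d=d,**{k:c[k] for k in c})
E
python3 g.py .5178 -.4285 .04 1.657
```

```text
t 22.7 tcp [ 0.5162 -0.4253  0.076 ] F [ 0.1  0.1 -2.3] open 0.0306 q [ 1.13  0.85 -0.8   1.81  0.8   0.85  1.59]
(array([ 1.5, 36. , -3.5]), array([-0.0035, -0.0001, -0.0047]))
```

View pics/w19.png

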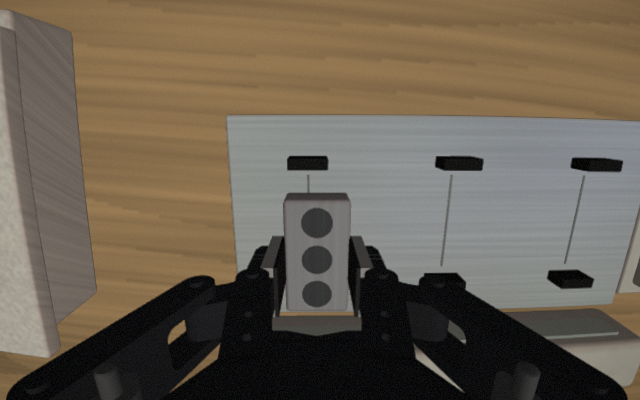

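```bash
cat > rel.py <<'E'
import sys
from h import *
z=np.load(sys.argv[1]); c={k:z[k] for k in ['fovy','cx','cy','k1','R','t']}; p=z['p'];d=z['d']
X,uv=cloud(c,d)
im=(p.max(2)<45).astype(np.uint8); n,l,st,ce=cv2.connectedComponentsWithStats(im)
for i in range(1,n):
    q=onplane(c,ce[i],.024)[0]
    if 150<st[i][4]<2500: print('blk',ce[i].round(1),st[i],q.round(4))
ht=float(sys.argv[2])
u0,v0,u1,v1=[int(a) for a in sys.argv[3:7]]
m=(abs(X[:,2]-ht)<.005)&(uv[:,0]>u0)&(uv[:,0]<u1)&(uv[:,1]>v0)&(uv[:,1]<v1)
P=(X[m][:,:2]*1000).astype(np.float32); print(cv2.minAreaRect(P),np.median(X[m][:,2]),P.mean(0))
E
python3 rel.py w19.npz .085 283 190 352 313
```

```text
blk [307.2 162.5] [288 156  40  14 545] [ 0.4742 -0.4338  0.024 ]
blk [458.7 163. ] [436 157  47  13 578] [ 0.4659 -0.3354  0.024 ]
blk [595.9 164.1] [571 158  52  13 588] [ 0.4574 -0.2382  0.024 ]
blk [569.8 278.8] [548 270  45  18 642] [ 0.5435 -0.2307  0.024 ]
((512.9508666992188, -424.4839782714844), (59.59705352783203, 32.326019287109375), 4.265307903289795) 0.08232124796084067 [ 511.01913 -424.87497]
```

```bash
python3 g.py .5198 -.4297 .022 1.657
```

```text
t 22.7 tcp [ 0.5162 -0.4253  0.076 ] F [ 0.1  0.1 -2.3] open 0.0306 q [ 1.13  0.85 -0.8   1.81  0.8   0.85  1.59]
(array([ 3.5, 54. , -4.9]), array([-0.0035, -0.0001, -0.0047]))
```

Emit:
servo_tool:
  slide:
    - [3.5, 10, -4.7]
    - [3.5, 25, -4.7]
    - [3.5, 38, -4.7]
    - [3.5, 38, -4.7]
    - [3.5, 38, -4.7]
  rotation:
    - [0, 0, 0]
    - [0, 0, 0]
    - [0, 0, 0]
    - [0, 0, 0]
    - [0, 0, 0]
  claw: [0, 0, 0, 0, 0]

```text
clock: 23.2
eef_pos: [0.5222, -0.4301, 0.04]
tcp_rot: [-1.57, 0.001, 0.087]
force: [0.2, 0.6, -1.7]
opening: 0.0308
```

```bash
python3 g.py .5198 -.4297 .022 1.657
```

```text
t 23.2 tcp [ 0.5222 -0.4301  0.04  ] F [ 0.2  0.6 -1.7] open 0.0308 q [ 1.11  0.9  -0.76  1.8   0.84  0.81  1.56]
(array([-2.4, 18. ,  0.6]), array([-0.0006,  0.0003, -0.0008]))
```

Emit:
servo_tool:
  slide:
    - [-2.4, 8, 0.6]
    - [-2.4, 15, 0.6]
    - [-2.4, 18, 0.6]
    - [-2.4, 18, 0.6]
    - [-2.4, 18, 0.6]
  rotation:
    - [0, 0, 0]
    - [0, 0, 0]
    - [0, 0, 0]
    - [0, 0, 0]
    - [0, 0, 0]
  claw: [0, 0, 0, 0, 0]

```text
clock: 23.7
eef_pos: [0.5202, -0.43, 0.0224]
tcp_rot: [-1.571, -0.0, 0.086]
force: [-0.3, -0.2, -1.2]
opening: 0.0306
```

```bash
python3 g.py .5198 -.4297 .022 1.657;  python3 - <<'E'
from h import *
s=observe();c=calibration('wrist'); p,d=snapshot('wrist'); cv2.imwrite('pics/w20.png',p[:,:,::-1]); np.savez('w20.npz',p=p,d=d,**{k:c[k] for k in c})
E
```

```text
t 23.7 tcp [ 0.5202 -0.43    0.0224] F [-0.3 -0.2 -1.2] open 0.0306 q [ 1.1   0.92 -0.74  1.81  0.87  0.78  1.54]
(array([-0.3,  0.4,  0.3]), array([-0.0001,  0.0001,  0.0001]))
```

View pics/w20.png

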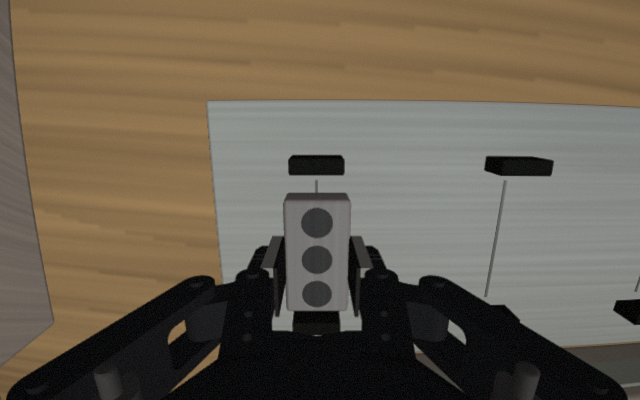

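Emit:
servo_tool:
  slide:
    - [0, 1.5, 0]
    - [0, 1.5, 0]
    - [0, 1.5, 0]
    - [0, 1.5, 0]
  rotation:
    - [0, 0, 0]
    - [0, 0, 0]
    - [0, 0, 0]
    - [0, 0, 0]
  claw: [0, 0, 0.6, 0.6]

```text
clock: 24.15
eef_pos: [0.5203, -0.4302, 0.0213]
tcp_rot: [-1.571, -0.0, 0.086]
force: [0.0, 0.2, -0.1]
opening: 0.0513
```

Emit:
servo_tool:
  slide:
    - [0, -5, 0]
    - [0, -40, 0]
    - [0, -80, 0]
    - [0, -110, 0]
    - [0, -110, 0]
  rotation:
    - [0, 0, 0]
    - [0, 0, 0]
    - [0, 0, 0]
    - [0, 0, 0]
    - [0, 0, 0]
  claw: [0.65, 0.65, 0.65, 0.65, 0.65]

```text
clock: 24.65
eef_pos: [0.5237, -0.431, 0.1367]
tcp_rot: [-1.576, -0.008, 0.086]
force: [0.4, -0.3, 0.3]
opening: 0.0558
```

```bash
python3 - <<'E'
from h import *
s=observe();c=calibration('wrist'); p,d=snapshot('wrist'); cv2.imwrite('pics/w21.png',p[:,:,::-1]); np.savez('w21.npz',p=p,d=d,**{k:c[k] for k in c})
E
python3 g.py .62 -.067 .13 1.405
```

```text
t 24.7 tcp [ 0.5219 -0.4306  0.1341] F [-0.3 -0.1 -0.1] open 0.0555 q [ 1.16  0.79 -0.85  1.77  0.73  0.93  1.65]
(array([129. ,   3.5, 353.8]), array([0.0028, 0.2521, 0.0047]))
```

View pics/w21.png

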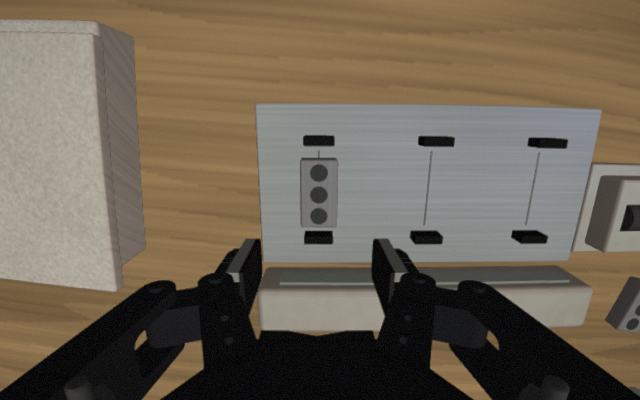

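```bash
python3 rel.py w21.npz .030 295 150 345 230
```

```text
blk [318.5 140. ] [304 136  30   9 268] [ 0.4742 -0.4335  0.024 ]
blk [436. 141.] [419 137  35   9 309] [ 0.466  -0.3351  0.024 ]
blk [547.1 142.5] [528 138  39  10 340] [ 0.4575 -0.2372  0.024 ]
blk [628.6 217.7] [621 206  19  25 241] [ 0.5174 -0.1325  0.024 ]
blk [318.1 236.9] [305 231  27  13 344] [ 0.5607 -0.4263  0.024 ]
blk [425.9 237. ] [411 231  31  13 374] [ 0.5524 -0.3278  0.024 ]
blk [528.9 236.5] [512 231  35  12 363] [ 0.5439 -0.2298  0.024 ]
((519.6030883789062, -429.6023254394531), (59.985599517822266, 32.083396911621094), 5.6881256103515625) 0.030105867584197137 [ 518.2964  -429.67828]
```

Emit:
servo_tool:
  slide:
    - [129, 0, 354]
    - [129, 0, 354]
    - [129, 0, 354]
    - [129, 0, 354]
    - [129, 0, 354]
  rotation:
    - [0, 0.252, 0]
    - [0, 0.252, 0]
    - [0, 0.252, 0]
    - [0, 0.252, 0]
    - [0, 0.252, 0]
  claw: [0.65, 0.65, 0.65, 0.65, 0.65]

```text
clock: 25.2
eef_pos: [0.5843, -0.187, 0.1298]
tcp_rot: [-1.571, 0.002, -0.166]
force: [0.2, 0.4, 0.7]
opening: 0.0558
```

```bash
python3 g.py .62 -.067 .13 1.405
```

```text
t 25.2 tcp [ 0.5843 -0.187   0.1298] F [0.2 0.4 0.7] open 0.0558 q [ 0.77  0.71 -0.79  1.92  0.68  0.81  1.01]
(array([ 15.4,  -0.3, 124.2]), array([ 0.0002, -0.0003, -0.0022]))
```

Emit:
servo_tool:
  slide:
    - [15, 0, 124]
    - [15, 0, 124]
    - [15, 0, 124]
    - [15, 0, 124]
  rotation:
    - [0, 0, 0]
    - [0, 0, 0]
    - [0, 0, 0]
    - [0, 0, 0]
  claw: [0.65, 0.65, 0.65, 0.65]

```text
clock: 25.6
eef_pos: [0.6208, -0.0619, 0.1309]
tcp_rot: [-1.567, 0.0, -0.157]
force: [-0.5, 0.1, 0.2]
opening: 0.0555
```

```bash
python3 wh.py w22; python3 g.py .62 -.067 .008 1.405
```

```text
0.86 c 620.3 -65.6 size 60.2 31.8 ang -8.7 z 0.0181 2393 [312. 200.]
t 25.7 tcp [ 0.6195 -0.0686  0.1299] F [-0.2 -0.3  0.5] open 0.0553 q [ 0.56  0.71 -0.78  1.89  0.68  0.82  0.82]
(array([  0.5, 121.9,   1.7]), array([ 0.001 ,  0.0018, -0.0022]))
```

View pics/w22.png

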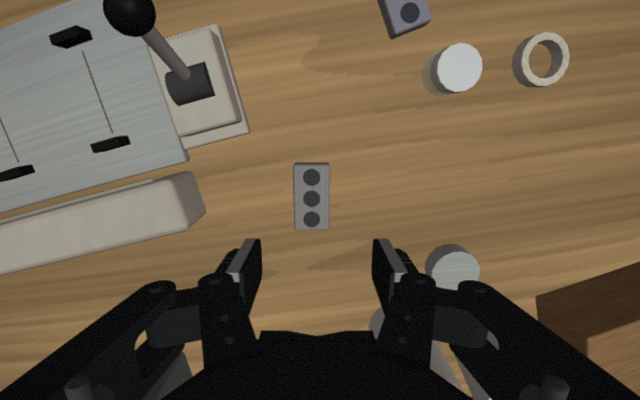

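Emit:
servo_tool:
  slide:
    - [0.7, 20, 1.6]
    - [0.7, 60, 1.6]
    - [0.7, 100, 1.6]
    - [0.7, 115, 1.6]
    - [0.7, 121, 1.6]
  rotation:
    - [0, 0, 0]
    - [0, 0, 0]
    - [0, 0, 0]
    - [0, 0, 0]
    - [0, 0, 0]
  claw: [0.65, 0.65, 0.65, 0.65, 0.65]

```text
clock: 26.2
eef_pos: [0.6191, -0.0691, 0.0071]
tcp_rot: [-1.572, 0.005, -0.168]
force: [0.7, -0.1, 0.3]
opening: 0.0556
```

```bash
python3 g.py .62 -.067 .008 1.41;python3 - <<'E'
from h import *
p,d=snapshot('wrist'); cv2.imwrite('pics/w23.png',p[:,:,::-1])
E
```

```text
t 26.2 tcp [ 0.6191 -0.0691  0.0071] F [ 0.7 -0.1  0.3] open 0.0556 q [ 0.46  0.86 -0.63  1.93  0.85  0.64  0.68]
(array([ 0.5, -0.9,  2.2]), array([ 0.0015, -0.0068, -0.0048]))
```

View pics/w23.png

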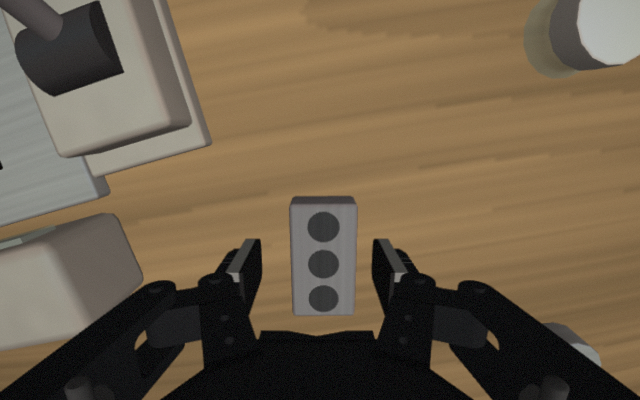

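Emit:
servo_tool:
  slide:
    - [0, 0, 2]
    - [0, 0, 2]
    - [0, 0, 2]
    - [0, 0, 2]
    - [0, 0, 2]
  rotation:
    - [0, 0, 0]
    - [0, 0, 0]
    - [0, 0, 0]
    - [0, 0, 0]
    - [0, 0, 0]
  claw: [0.5, 0, 0, 0, 0]

```text
clock: 26.75
eef_pos: [0.6231, -0.065, 0.0118]
tcp_rot: [-1.57, -0.003, -0.166]
force: [-0.8, -0.2, 7.0]
opening: 0.0306
```

Emit:
servo_tool:
  slide:
    - [0, 0, 0]
    - [0, -40, 0]
    - [0, -90, 0]
    - [0, -140, 0]
    - [0, -150, 0]
  rotation:
    - [0, 0, 0]
    - [0, 0, 0]
    - [0, 0, 0]
    - [0, 0, 0]
    - [0, 0, 0]
  claw: [0, 0, 0, 0, 0]

```text
clock: 27.25
eef_pos: [0.6253, -0.0643, 0.1661]
tcp_rot: [-1.569, -0.01, -0.166]
force: [1.5, -0.4, -0.7]
opening: 0.0303
```

```bash
python3 g.py .5112 -.3302 .16 1.657;python3 - <<'E'
from h import *
p,d=snapshot('wrist'); cv2.imwrite('pics/w24.png',p[:,:,::-1])
E
```

```text
t 27.25 tcp [ 0.6253 -0.0643  0.1661] F [ 1.5 -0.4 -0.7] open 0.0303 q [ 0.58  0.67 -0.81  1.87  0.64  0.87  0.85]
(array([ -68.8,    4.9, -281.1]), array([-0.0006, -0.2519,  0.0105]))
```

View pics/w24.png

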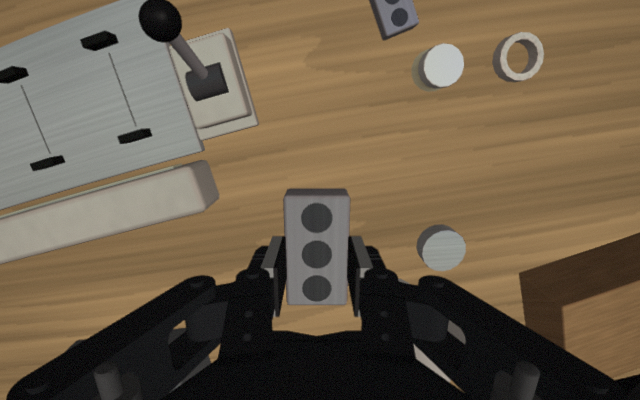

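Emit:
servo_tool:
  slide:
    - [-67, 0, -281]
    - [-67, 0, -281]
    - [-67, 0, -281]
    - [-67, 0, -281]
    - [-67, 0, -281]
  rotation:
    - [0, -0.252, 0]
    - [0, -0.252, 0]
    - [0, -0.252, 0]
    - [0, -0.252, 0]
    - [0, -0.252, 0]
  claw: [0, 0, 0, 0, 0]

```text
clock: 27.8
eef_pos: [0.5216, -0.2974, 0.1579]
tcp_rot: [-1.57, 0.003, 0.086]
force: [1.1, -0.5, -2.7]
opening: 0.0309
```

```bash
python3 g.py .5132 -.3297 .08 1.657
```

```text
t 27.8 tcp [ 0.5216 -0.2974  0.1579] F [ 1.1 -0.5 -2.7] open 0.0309 q [ 1.04  0.69 -0.89  1.93  0.7   0.88  1.45]
(array([-10.9,  77.9, -31.5]), array([-0.0013,  0.0001, -0.0032]))
```

Emit:
servo_tool:
  slide:
    - [-11, 5, -32]
    - [-11, 40, -32]
    - [-11, 78, -32]
    - [-11, 78, -32]
    - [-11, 78, -32]
  rotation:
    - [0, 0, 0]
    - [0, 0, 0]
    - [0, 0, 0]
    - [0, 0, 0]
    - [0, 0, 0]
  claw: [0, 0, 0, 0, 0]

```text
clock: 28.3
eef_pos: [0.5149, -0.3277, 0.0807]
tcp_rot: [-1.569, 0.003, 0.087]
force: [-0.6, 0.3, -1.0]
opening: 0.0306
```

```bash
python3 - <<'E'
from h import *
s=observe();c=calibration('wrist'); p,d=snapshot('wrist'); cv2.imwrite('pics/w25.png',p[:,:,::-1]); np.savez('w25.npz',p=p,d=d,**{k:c[k] for k in c})
E
python3 rel.py w25.npz .086 283 180 352 313
python3 g.py .5132 -.3297 .026 1.657
```

```text
blk [312. 147.] [293 141  39  13 500] [ 0.4658 -0.3342  0.024 ]
blk [164.2 147.6] [141 142  47  13 541] [ 0.4742 -0.4323  0.024 ]
blk [460.3 147.9] [438 142  46  13 543] [ 0.4574 -0.2358  0.024 ]
blk [575.1 240.7] [561 228  48  33 473] [ 0.516  -0.1324  0.024 ]
blk [179.5 266. ] [159 258  42  17 621] [ 0.5604 -0.4247  0.024 ]
((512.0823974609375, -327.06964111328125), (59.81824493408203, 32.8887939453125), 4.667944431304932) 0.08688282232449464 [ 509.67184 -327.56598]
t 28.35 tcp [ 0.5165 -0.3278  0.0822] F [-0.4 -0.2 -0.7] open 0.0305 q [ 1.03  0.79 -0.8   1.94  0.81  0.77  1.41]
(array([-3.5, 56.2, -1.6]), array([-0.0006,  0.0012,  0.0002]))
```

View pics/w25.png

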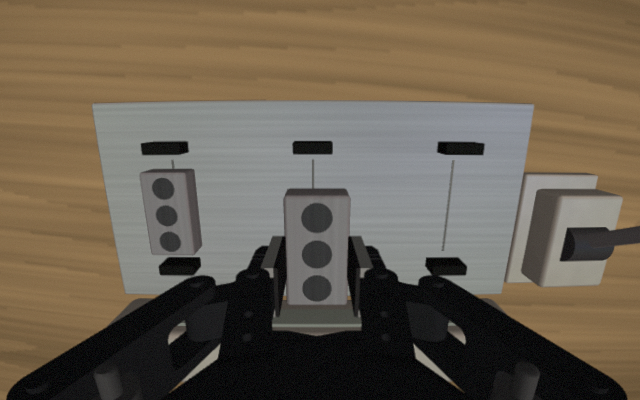

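Emit:
servo_tool:
  slide:
    - [-3.7, 15, -1.6]
    - [-3.7, 30, -1.6]
    - [-3.7, 45, -1.6]
    - [-3.7, 54, -1.6]
    - [-3.7, 54, -1.6]
  rotation:
    - [0, 0, 0]
    - [0, 0, 0]
    - [0, 0, 0]
    - [0, 0, 0]
    - [0, 0, 0]
  claw: [0, 0, 0, 0, 0]

```text
clock: 28.85
eef_pos: [0.5114, -0.3299, 0.0261]
tcp_rot: [-1.569, 0.003, 0.087]
force: [-0.3, -0.1, -1.9]
opening: 0.0307
```

Emit:
servo_tool:
  slide:
    - [0, 0, 0]
    - [0, 0, 0]
    - [0, 0, 0]
  rotation:
    - [0, 0, 0]
    - [0, 0, 0]
    - [0, 0, 0]
  claw: [0, 0, 0]

```text
clock: 29.15
eef_pos: [0.5131, -0.3306, 0.0286]
tcp_rot: [-1.571, -0.001, 0.086]
force: [-1.0, -1.1, -1.0]
opening: 0.0301
```

```bash
python3 g.py .5128 -.3297 .024 1.657
```

```text
t 29.15 tcp [ 0.5131 -0.3306  0.0286] F [-1.  -1.1 -1. ] open 0.0301 q [ 0.99  0.85 -0.73  1.96  0.9   0.69  1.34]
(array([-0.3,  4.6,  0.9]), array([0.0006, 0.    , 0.0011]))
```

Emit:
servo_tool:
  slide:
    - [0, 3, 0.7]
    - [0, 5, 0.7]
    - [0, 5, 0.7]
    - [0, 5, 0.7]
  rotation:
    - [0, 0, 0]
    - [0, 0, 0]
    - [0, 0, 0]
    - [0, 0, 0]
  claw: [0, 0, 0, 0]

```text
clock: 29.55
eef_pos: [0.5127, -0.3298, 0.0238]
tcp_rot: [-1.572, -0.0, 0.086]
force: [-2.0, 0.8, 5.7]
opening: 0.0305
```

Emit:
servo_tool:
  slide:
    - [0, 0.5, 0]
    - [0, 0.5, 0]
    - [0, 0.5, 0]
    - [0, 0.5, 0]
  rotation:
    - [0, 0, 0]
    - [0, 0, 0]
    - [0, 0, 0]
    - [0, 0, 0]
  claw: [0, 0.6, 0.6, 0.6]

```text
clock: 29.95
eef_pos: [0.5126, -0.3298, 0.0223]
tcp_rot: [-1.571, -0.0, 0.086]
force: [-0.0, 0.1, -0.2]
opening: 0.0514
```

Emit:
servo_tool:
  slide:
    - [0, -5, 0]
    - [0, -40, 0]
    - [0, -80, 0]
    - [0, -110, 0]
    - [0, -110, 0]
  rotation:
    - [0, 0, 0]
    - [0, 0, 0]
    - [0, 0, 0]
    - [0, 0, 0]
    - [0, 0, 0]
  claw: [0.65, 0.65, 0.65, 0.65, 0.65]

```text
clock: 30.45
eef_pos: [0.5159, -0.3303, 0.1371]
tcp_rot: [-1.575, -0.007, 0.086]
force: [1.3, 0.3, 0.6]
opening: 0.0554
```

```bash
python3 - <<'E'
from h import *
s=observe();c=calibration('wrist'); p,d=snapshot('wrist'); cv2.imwrite('pics/w26.png',p[:,:,::-1]); np.savez('w26.npz',p=p,d=d,**{k:c[k] for k in c})
E
python3 wh.py w26b .030;python3 rel.py w26.npz .030 295 150 345 230; python3 g.py .4668 .028 .13 1.795
```

```text
0.95 c 519.1 -429.4 size 59.4 32.5 ang 4.7 z 0.03 2479 [204. 194.]
0.58 c 510.2 -329.3 size 59.3 32.0 ang 5.0 z 0.0301 2526 [314. 195.]
blk [200.1 139.8] [183 135  35  10 313] [ 0.4744 -0.4323  0.024 ]
blk [316.9 139. ] [302 135  31   9 273] [ 0.4656 -0.3341  0.024 ]
blk [434.3 140. ] [417 136  36   9 306] [ 0.4575 -0.2356  0.024 ]
blk [602.5 197.7] [ 578  179   49   38 1424] [ 0.493  -0.0661  0.024 ]
blk [525.6 214.9] [517 205  34  25 213] [ 0.5157 -0.1377  0.024 ]
blk [209.5 235.5] [194 230  32  12 351] [ 0.5606 -0.4249  0.024 ]
blk [316.9 236. ] [303 230  28  13 350] [ 0.5521 -0.3266  0.024 ]
blk [424.6 236.1] [409 230  32  13 372] [ 0.5438 -0.2281  0.024 ]
((510.1560363769531, -329.24658203125), (59.347171783447266, 32.04222106933594), 5.167226791381836) 0.030116891693882403 [ 509.13422 -329.37372]
t 30.6 tcp [ 0.5118 -0.3299  0.1321] F [-0.5  0.1  0.3] open 0.0557 q [ 1.07  0.72 -0.86  1.92  0.74  0.84  1.47]
(array([-14.1,   2.1, 360.5]), array([-0.    , -0.1383, -0.0011]))
```

View pics/w26.png

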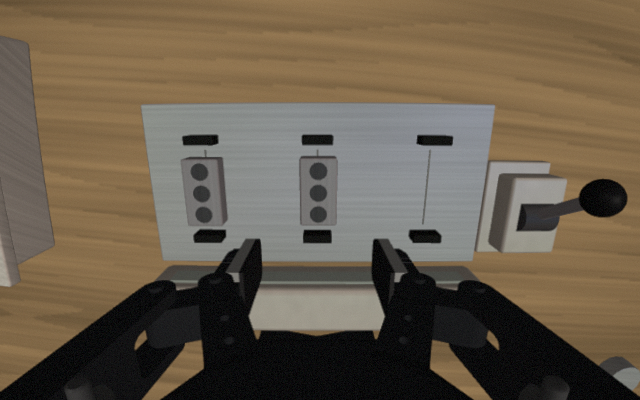

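Emit:
servo_tool:
  slide:
    - [-14, -20, 360]
    - [-14, -20, 360]
    - [-14, -20, 360]
    - [-14, -20, 360]
    - [-14, -20, 360]
  rotation:
    - [0, -0.138, 0]
    - [0, -0.138, 0]
    - [0, -0.138, 0]
    - [0, -0.138, 0]
    - [0, -0.138, 0]
  claw: [0.65, 0.65, 0.65, 0.65, 0.65]

```text
clock: 31.1
eef_pos: [0.4797, -0.0806, 0.1451]
tcp_rot: [-1.569, 0.002, 0.224]
force: [1.0, -0.2, 0.6]
opening: 0.0557
```

```bash
python3 g.py .4668 .028 .13 1.795
```

```text
t 31.1 tcp [ 0.4797 -0.0806  0.1451] F [ 1.  -0.2  0.6] open 0.0557 q [ 0.75  0.59 -0.92  2.18  0.73  0.72  1.12]
(array([ 11.5,  15.2, 108.7]), array([-0.0013, -0.0006, -0.0025]))
```

Emit:
servo_tool:
  slide:
    - [11.5, 0, 109]
    - [11.5, 10, 109]
    - [11.5, 15, 109]
    - [11.5, 15, 109]
  rotation:
    - [0, 0, 0]
    - [0, 0, 0]
    - [0, 0, 0]
    - [0, 0, 0]
  claw: [0.65, 0.65, 0.65, 0.65]

```text
clock: 31.5
eef_pos: [0.4666, 0.0291, 0.1301]
tcp_rot: [-1.569, 0.003, 0.23]
force: [-0.8, -1.1, -1.1]
opening: 0.0554
```

```bash
python3 wh.py w27; python3 g.py .4668 .028 .008 1.795
```

```text
0.58 c 467.3 29.1 size 60.3 32.1 ang 12.7 z 0.0181 2392 [314. 196.]
t 31.6 tcp [0.4675 0.0258 0.1303] F [ 1.1 -0.1  0.6] open 0.0553 q [ 0.51  0.59 -0.89  2.23  0.77  0.67  0.86]
(array([1.000e-01, 1.223e+02, 2.400e+00]), array([ 0.0005, -0.0001, -0.0029]))
```

View pics/w27.png

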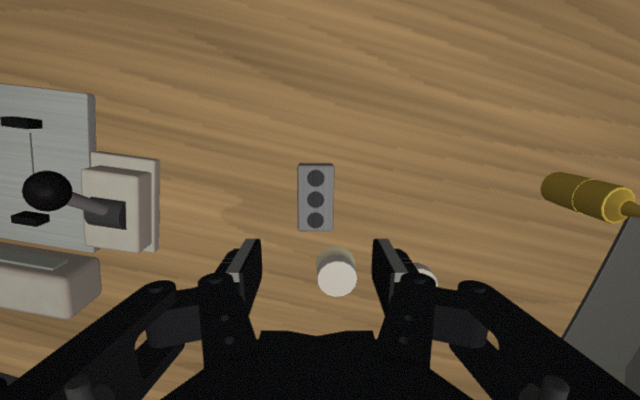

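Emit:
servo_tool:
  slide:
    - [0.2, 20, 2.4]
    - [0.2, 60, 2.4]
    - [0.2, 100, 2.4]
    - [0.2, 115, 2.4]
    - [0.2, 121, 2.4]
  rotation:
    - [0, 0, 0]
    - [0, 0, 0]
    - [0, 0, 0]
    - [0, 0, 0]
    - [0, 0, 0]
  claw: [0.65, 0.65, 0.65, 0.65, 0.65]

```text
clock: 32.1
eef_pos: [0.4672, 0.0266, 0.0083]
tcp_rot: [-1.572, 0.004, 0.221]
force: [0.1, -0.5, 0.5]
opening: 0.0552
```

```bash
python3 g.py .4672 .0285 .008 1.795;python3 - <<'E'
from h import *
p,d=snapshot('wrist'); cv2.imwrite('pics/w28.png',p[:,:,::-1])
E
```

```text
t 32.1 tcp [0.4672 0.0266 0.0083] F [ 0.1 -0.5  0.5] open 0.0552 q [ 0.29  0.76 -0.61  2.28  1.14  0.45  0.52]
(array([0.4, 0.3, 1.8]), array([ 0.0011, -0.0034, -0.0039]))
```

View pics/w28.png

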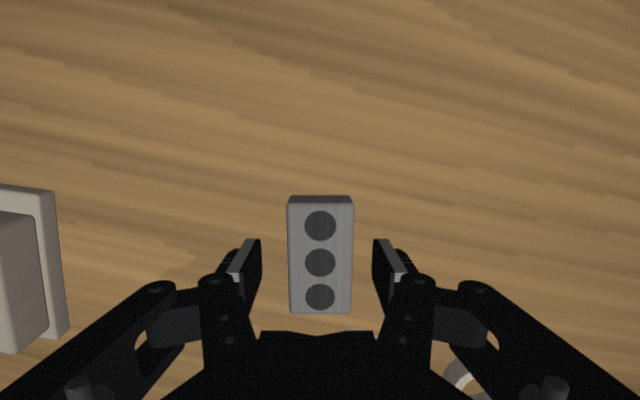

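Emit:
servo_tool:
  slide:
    - [0, 0, 1.5]
    - [0, 0, 1.5]
    - [0, 0, 1.5]
    - [0, 0, 1.5]
    - [0, 0, 1.5]
  rotation:
    - [0, 0, 0]
    - [0, 0, 0]
    - [0, 0, 0]
    - [0, 0, 0]
    - [0, 0, 0]
  claw: [0.5, 0, 0, 0, 0]

```text
clock: 32.65
eef_pos: [0.4684, 0.0302, 0.0113]
tcp_rot: [-1.572, -0.002, 0.224]
force: [-0.2, -1.3, 6.4]
opening: 0.0305
```

Emit:
servo_tool:
  slide:
    - [0, 0, 0]
    - [0, -40, 0]
    - [0, -90, 0]
    - [0, -140, 0]
    - [0, -150, 0]
  rotation:
    - [0, 0, 0]
    - [0, 0, 0]
    - [0, 0, 0]
    - [0, 0, 0]
    - [0, 0, 0]
  claw: [0, 0, 0, 0, 0]

```text
clock: 33.15
eef_pos: [0.4703, 0.0318, 0.1649]
tcp_rot: [-1.572, -0.009, 0.224]
force: [0.6, 0.0, -0.9]
opening: 0.0304
```

```bash
python3 g.py .503 -.2305 .16 1.657
```

```text
t 33.15 tcp [0.4703 0.0318 0.1649] F [ 0.6  0.  -0.9] open 0.0304 q [ 0.54  0.53 -0.94  2.2   0.68  0.72  0.93]
(array([ -26.5,    4.9, -263. ]), array([1.00e-04, 1.38e-01, 8.70e-03]))
```

Emit:
servo_tool:
  slide:
    - [-26, 0, -263]
    - [-26, 0, -263]
    - [-26, 0, -263]
    - [-26, 0, -263]
    - [-26, 0, -263]
  rotation:
    - [0, 0.138, 0]
    - [0, 0.138, 0]
    - [0, 0.138, 0]
    - [0, 0.138, 0]
    - [0, 0.138, 0]
  claw: [0, 0, 0, 0, 0]

```text
clock: 33.65
eef_pos: [0.498, -0.2196, 0.1597]
tcp_rot: [-1.571, 0.001, 0.086]
force: [1.1, 0.3, -2.0]
opening: 0.0304
```

```bash
python3 g.py .503 -.2305 .08 1.657
```

```text
t 33.65 tcp [ 0.498  -0.2196  0.1597] F [ 1.1  0.3 -2. ] open 0.0304 q [ 0.96  0.61 -0.89  2.05  0.67  0.8   1.32]
(array([  4.1,  79.7, -11.3]), array([-0.0002, -0.0001, -0.001 ]))
```

Emit:
servo_tool:
  slide:
    - [4, 10, -11.5]
    - [4, 45, -11.5]
    - [4, 79, -11.5]
    - [4, 79, -11.5]
    - [4, 79, -11.5]
  rotation:
    - [0, 0, 0]
    - [0, 0, 0]
    - [0, 0, 0]
    - [0, 0, 0]
    - [0, 0, 0]
  claw: [0, 0, 0, 0, 0]

```text
clock: 34.15
eef_pos: [0.5034, -0.2277, 0.0809]
tcp_rot: [-1.57, 0.002, 0.087]
force: [0.0, -0.8, -1.4]
opening: 0.0301
```

```bash
python3 - <<'E'
from h import *
s=observe();c=calibration('wrist'); p,d=snapshot('wrist'); cv2.imwrite('pics/w29.png',p[:,:,::-1]); np.savez('w29.npz',p=p,d=d,**{k:c[k] for k in c})
E
python3 rel.py w29.npz .086 283 180 352 313
python3 g.py .503 -.2305 .028 1.657
```

```text
blk [164.2 151.8] [141 146  47  13 542] [ 0.4656 -0.3326  0.024 ]
blk [311.4 151.5] [292 146  39  12 454] [ 0.4573 -0.2344  0.024 ]
blk [ 30.2 153.5] [  5 148  51  12 541] [ 0.4739 -0.4299  0.024 ]
blk [433.7 244.2] [422 233  45  33 219] [ 0.5155 -0.1409  0.024 ]
blk [ 56.5 266.6] [ 34 259  45  17 594] [ 0.56   -0.4225  0.024 ]
((501.48065185546875, -226.9217529296875), (59.99934768676758, 32.87174987792969), 4.747643947601318) 0.08755169866222495 [ 498.89154 -227.52336]
t 34.2 tcp [ 0.5045 -0.2278  0.082 ] F [ 0.1  0.5 -1.1] open 0.0307 q [ 0.88  0.72 -0.77  2.07  0.82  0.68  1.22]
(array([-1.8, 54. , -2.6]), array([-0.0002,  0.0013,  0.0009]))
```

View pics/w29.png

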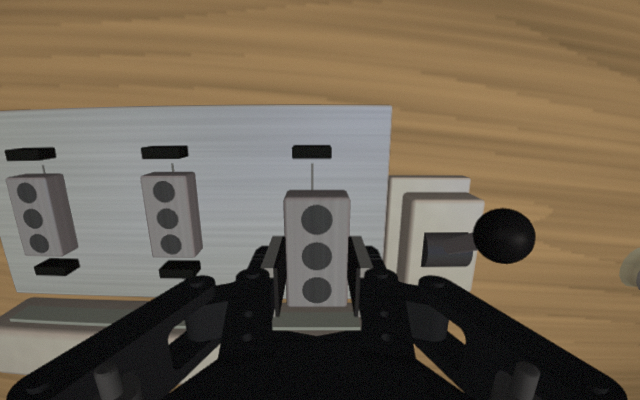

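Emit:
servo_tool:
  slide:
    - [-2.2, 10, -2.6]
    - [-2.2, 25, -2.6]
    - [-2.2, 40, -2.6]
    - [-2.2, 52, -2.6]
    - [-2.2, 52, -2.6]
  rotation:
    - [0, 0, 0]
    - [0, 0, 0]
    - [0, 0, 0]
    - [0, 0, 0]
    - [0, 0, 0]
  claw: [0, 0, 0, 0, 0]

```text
clock: 34.7
eef_pos: [0.5013, -0.2314, 0.0285]
tcp_rot: [-1.571, 0.002, 0.086]
force: [-0.5, -0.1, -1.1]
opening: 0.0302
```

Emit:
servo_tool:
  slide:
    - [0, 0, 0]
    - [0, 0, 0]
    - [0, 0, 0]
  rotation:
    - [0, 0, 0]
    - [0, 0, 0]
    - [0, 0, 0]
  claw: [0, 0, 0]

```text
clock: 35.0
eef_pos: [0.5026, -0.2315, 0.03]
tcp_rot: [-1.571, -0.001, 0.086]
force: [-0.6, -0.3, -1.8]
opening: 0.0307
```

```bash
python3 g.py .5025 -.2305 .0235 1.657
python3 - <<'E'
from h import *
s=observe();c=calibration('wrist'); p,d=snapshot('wrist'); cv2.imwrite('pics/w30.png',p[:,:,::-1]);
E
```

```text
t 35.0 tcp [ 0.5026 -0.2315  0.03  ] F [-0.6 -0.3 -1.8] open 0.0307 q [ 0.83  0.79 -0.68  2.09  0.93  0.59  1.13]
(array([-0. ,  6.5,  1. ]), array([ 0.0006, -0.    ,  0.0012]))
```

View pics/w30.png

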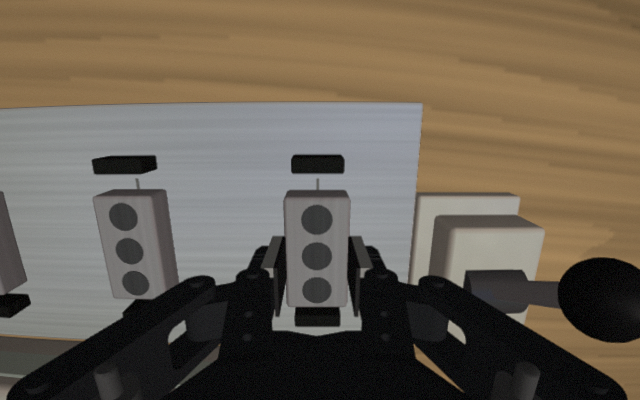

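Aligned with the bay line (col 317). Lower, release, lift straight up.

Emit:
servo_tool:
  slide:
    - [0, 3, 0.5]
    - [0, 6, 0.5]
    - [0, 6.5, 0.5]
    - [0, 6.5, 0.5]
  rotation:
    - [0, 0, 0]
    - [0, 0, 0]
    - [0, 0, 0]
    - [0, 0, 0]
  claw: [0, 0, 0, 0]

```text
clock: 35.45
eef_pos: [0.5021, -0.2309, 0.0234]
tcp_rot: [-1.572, 0.0, 0.086]
force: [-0.8, 0.5, 4.8]
opening: 0.0306
```

Emit:
servo_tool:
  slide:
    - [0, 0.5, 0]
    - [0, 0.5, 0]
    - [0, 0.5, 0]
    - [0, 0.5, 0]
  rotation:
    - [0, 0, 0]
    - [0, 0, 0]
    - [0, 0, 0]
    - [0, 0, 0]
  claw: [0, 0.55, 0.55, 0.55]

```text
clock: 35.85
eef_pos: [0.502, -0.2308, 0.0221]
tcp_rot: [-1.571, 0.0, 0.086]
force: [0.1, 0.5, -0.6]
opening: 0.0469
```

Emit:
servo_tool:
  slide:
    - [0, -5, 0]
    - [0, -40, 0]
    - [0, -80, 0]
    - [0, -130, 0]
    - [0, -140, 0]
  rotation:
    - [0, 0, 0]
    - [0, 0, 0]
    - [0, 0, 0]
    - [0, 0, 0]
    - [0, 0, 0]
  claw: [0.55, 0.55, 0.55, 0.55, 0.55]

```text
clock: 36.35
eef_pos: [0.5054, -0.2308, 0.1674]
tcp_rot: [-1.574, -0.008, 0.087]
force: [-0.4, 0.3, -0.4]
opening: 0.0471
```

```bash
python3 - <<'E'
from h import *
s=observe();c=calibration('wrist'); p,d=snapshot('wrist'); cv2.imwrite('pics/w31.png',p[:,:,::-1]); np.savez('w31.npz',p=p,d=d,**{k:c[k] for k in c})
# ball
X,uv=cloud(c,d); m=(X[:,2]>.085)&(X[:,2]<.12)&(abs(X[:,1]+.14)<.03)&(abs(X[:,0]-.48)<.03); print('ball',X[m].mean(0),X[m].min(0),X[m].max(0))
E
python3 wh.py w31b .030;python3 rel.py w31.npz .030 295 150 345 230; python3 g.py ; python3 hol.py t2
```

```text
ball [ 0.47915937 -0.14547608  0.10375446] [ 0.4676356  -0.15550948  0.09159406] [ 0.49350653 -0.13151375  0.10967991]
0.83 c 500.5 -230.4 size 60.0 31.8 ang 5.8 z 0.0301 2063 [316. 189.]
0.79 c 509.7 -329.2 size 59.3 31.9 ang 4.8 z 0.03 1975 [215. 185.]
0.67 c 518.8 -429.1 size 58.8 33.4 ang 4.5 z 0.0299 1897 [119. 184.]
0.64 c 524.5 -300.0 size 366.5 132.6 ang -84.7 z 0.0288 3458 [251. 198.]
blk [316.9 138.5] [304 135  27   8 210] [ 0.4569 -0.2344  0.024 ]
blk [111.6 140.5] [ 95 137  34   8 254] [ 0.4742 -0.4311  0.024 ]
blk [211.9 139.5] [197 136  31   8 234] [ 0.4659 -0.3329  0.024 ]
blk [439.1 189.2] [422 173  36  34 957] [ 0.4947 -0.1105  0.024 ]
blk [126.2 225.5] [111 221  31  10 276] [ 0.5606 -0.4236  0.024 ]
blk [219.6 226. ] [206 221  28  11 283] [ 0.5521 -0.3254  0.024 ]
blk [316.6 226.4] [305 221  25  11 246] [ 0.5438 -0.2271  0.024 ]
((508.07073974609375, -229.52127075195312), (75.25071716308594, 31.582143783569336), 4.128780841827393) 0.030066426331496126 [ 501.91226 -230.20027]
t 36.5 tcp [ 0.5019 -0.2312  0.1626] F [-1.6  0.1 -0.8] open 0.047 q [ 0.98  0.62 -0.89  2.03  0.67  0.81  1.35]
0.68 c 603.8 -290.2 size 374.0 106.4 ang -72.7 z 0.0486 782
0.67 c 464.9 -236.5 size 2.4 0.0 ang 96.6 z 0.3371 2
0.52 c 491.6 -231.5 size 43.4 30.5 ang 6.8 z 0.034 114
```

View pics/w31.png

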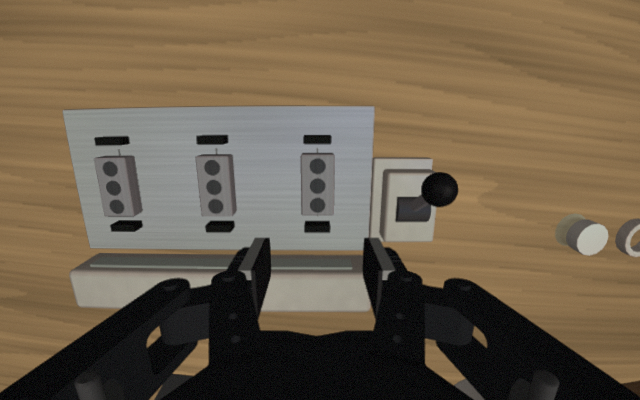

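```bash
python3 g.py .424 -.1475 .16 1.657
```

```text
t 36.6 tcp [ 0.5005 -0.2309  0.1608] F [-1.1  0.4  0.5] open 0.0466 q [ 0.98  0.62 -0.88  2.03  0.67  0.81  1.35]
(array([-69.1,   1.1,  89.7]), array([-0.0008, -0.0002, -0.0029]))
```

Emit:
servo_tool:
  slide:
    - [-69, 0, 90]
    - [-69, 0, 90]
    - [-69, 0, 90]
    - [-69, 0, 90]
    - [-69, 0, 90]
  rotation:
    - [0, 0, 0]
    - [0, 0, 0]
    - [0, 0, 0]
    - [0, 0, 0]
    - [0, 0, 0]
  claw: [0, 0, 0, 0, 0]

```text
clock: 37.1
eef_pos: [0.4261, -0.1478, 0.1617]
tcp_rot: [-1.571, 0.0, 0.086]
force: [1.5, 0.8, -0.5]
opening: 0.0
```

```bash
python3 g.py .424 -.1475 .08 1.657; python3 hol.py t3
python3 - <<'E'
from h import *
p,d=snapshot('scene'); p=p[80:290,140:500]; cv2.imwrite('pics/s3.png',cv2.resize(p,None,fx=2,fy=2,interpolation=cv2.INTER_CUBIC)[:,:,::-1])
p,d=snapshot('wrist'); cv2.imwrite('pics/w32.png',p[:,:,::-1])
E
```

```text
t 37.1 tcp [ 0.4261 -0.1478  0.1617] F [ 1.5  0.8 -0.5] open 0.0 q [ 0.93  0.51 -0.92  2.24  0.66  0.69  1.2 ]
(array([-2.1, 81.7,  0.4]), array([-0.0002, -0.0002, -0.0002]))
0.55 c 532.9 144.0 size 42.0 41.6 ang -41.1 z 0.0121 93
0.47 c 509.1 -330.0 size 59.9 29.5 ang 6.6 z 0.0332 170
```

View pics/s3.png

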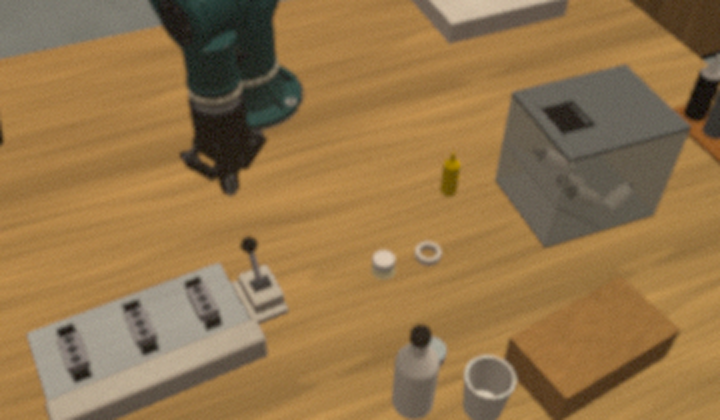

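View pics/w32.png

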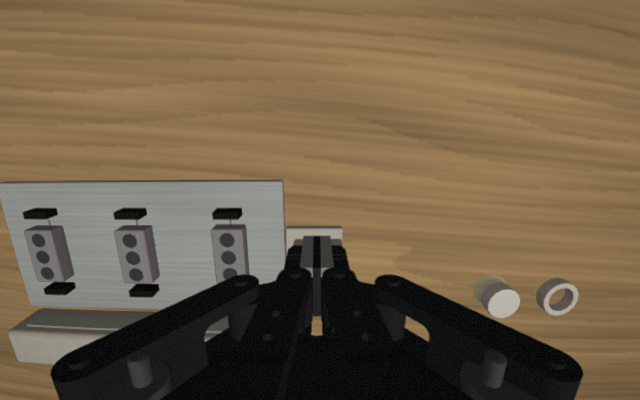

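View pics/t3.png

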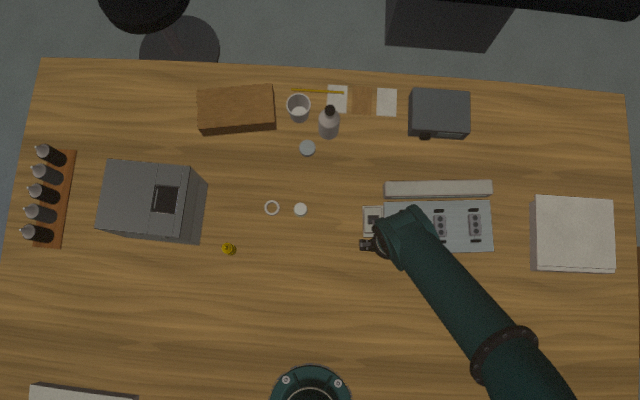

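Emit:
servo_tool:
  slide:
    - [-2, 40, 0]
    - [-2, 80, 0]
    - [-2, 80, 0]
    - [10, 80, 0]
    - [25, 80, 0]
  rotation:
    - [0, 0, 0]
    - [0, 0, 0]
    - [0, 0, 0]
    - [0, 0, 0]
    - [0, 0, 0]
  claw: [0, 0, 0, 0, 0]

```text
clock: 37.8
eef_pos: [0.4525, -0.145, 0.0837]
tcp_rot: [-1.571, -0.002, 0.086]
force: [1.7, 0.4, -0.8]
opening: -0.0002
```

Emit:
servo_tool:
  slide:
    - [12, 0, 0]
    - [24, 0, 0]
    - [36, 0, 0]
    - [48, 0, 0]
    - [60, 0, 0]
  rotation:
    - [0, 0, 0]
    - [0, 0, 0]
    - [0, 0, 0]
    - [0, 0, 0]
    - [0, 0, 0]
  claw: [0, 0, 0, 0, 0]

```text
clock: 38.3
eef_pos: [0.5114, -0.1398, 0.0825]
tcp_rot: [-1.571, -0.001, 0.086]
force: [-1.2, -0.2, -0.9]
opening: 0.0001
```

```bash
python3 g.py .522 -.139 .08 1.657
python3 - <<'E'
from h import *
p,d=snapshot('scene'); p=p[150:300,140:340]; cv2.imwrite('pics/s4.png',cv2.resize(p,None,fx=3,fy=3,interpolation=cv2.INTER_CUBIC)[:,:,::-1])
E
```

```text
t 38.3 tcp [ 0.5114 -0.1398  0.0825] F [-1.2 -0.2 -0.9] open 0.0001 q [ 0.72  0.7  -0.76  2.13  0.83  0.64  1.04]
(array([10.6,  2.5, -0.1]), array([ 0.0001, -0.0001,  0.0005]))
```

View pics/s4.png

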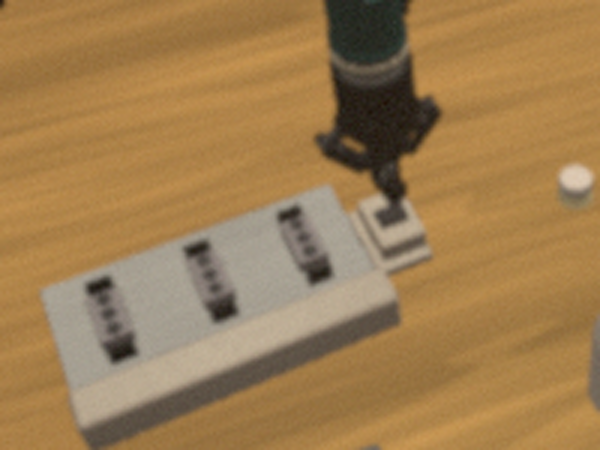

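Lever is moving over (−1.2 N reaction). Continue in small steps until the stop.

Emit:
servo_tool:
  slide:
    - [4, 0, 0]
    - [8, 0, 0]
    - [12, 0, 0]
    - [12, 0, 0]
  rotation:
    - [0, 0, 0]
    - [0, 0, 0]
    - [0, 0, 0]
    - [0, 0, 0]
  claw: [0, 0, 0, 0]

```text
clock: 38.75
eef_pos: [0.5224, -0.1387, 0.0822]
tcp_rot: [-1.571, -0.0, 0.086]
force: [-0.3, -0.9, -0.2]
opening: 0.0
```

Emit:
servo_tool:
  slide:
    - [3, 0, 0]
    - [3, 0, 0]
  rotation:
    - [0, 0, 0]
    - [0, 0, 0]
  claw: [0, 0]

```text
clock: 38.95
eef_pos: [0.524, -0.1386, 0.082]
tcp_rot: [-1.571, 0.002, 0.086]
force: [-3.5, -1.2, 0.4]
opening: -0.0001
```

Emit:
servo_tool:
  slide:
    - [3, 0, 0]
    - [3, 0, 0]
    - [3, 0, 0]
  rotation:
    - [0, 0, 0]
    - [0, 0, 0]
    - [0, 0, 0]
  claw: [0, 0, 0]

```text
clock: 39.25
eef_pos: [0.5241, -0.1387, 0.0818]
tcp_rot: [-1.572, 0.008, 0.086]
force: [-7.7, -0.0, 4.2]
opening: -0.0002
```

Emit:
servo_tool:
  slide:
    - [-10, 0, 0]
    - [-50, 0, 0]
    - [-90, 0, 0]
    - [-100, -40, 0]
    - [-100, -90, 0]
  rotation:
    - [0, 0, 0]
    - [0, 0, 0]
    - [0, 0, 0]
    - [0, 0, 0]
    - [0, 0, 0]
  claw: [0, 0, 0, 0, 0]

```text
clock: 39.75
eef_pos: [0.4246, -0.1469, 0.1715]
tcp_rot: [-1.569, 0.006, 0.087]
force: [1.8, -0.8, 0.3]
opening: -0.0001
```

Emit:
servo_tool:
  slide:
    - [0, -50, -50]
    - [0, -50, -100]
    - [0, -50, -150]
    - [0, -50, -200]
    - [0, -50, -250]
  rotation:
    - [0, 0, 0]
    - [0, 0, 0]
    - [0, 0, 0]
    - [0, 0, 0]
    - [0, 0, 0]
  claw: [0, 0, 0, 0, 0]

```text
clock: 40.25
eef_pos: [0.4494, -0.3829, 0.2233]
tcp_rot: [-1.574, -0.003, 0.086]
force: [0.5, 0.4, 0.8]
opening: 0.0001
```

```bash
python3 g.py; python3 hol.py t5
python3 - <<'E'
from h import *
c=calibration('top');p,d=snapshot('top');X,uv=cloud(c,d)
m=(X[:,2]>.085)&(X[:,2]<.12)&(abs(X[:,1]+.14)<.04)&(abs(X[:,0]-.52)<.07);print('ball',X[m].mean(0),m.sum())
im=cv2.resize(p[130:290,60:520],None,fx=1.7,fy=1.7,interpolation=cv2.INTER_CUBIC);cv2.imwrite('pics/t6.png',im[:,:,::-1])
p,d=snapshot('scene'); p=p[80:290,140:500]; cv2.imwrite('pics/s6.png',cv2.resize(p,None,fx=2,fy=2,interpolation=cv2.INTER_CUBIC)[:,:,::-1])
E
```

```text
t 40.25 tcp [ 0.4494 -0.3829  0.2233] F [0.5 0.4 0.8] open 0.0001 q [ 1.28  0.59 -0.95  1.9   0.59  0.95  1.71]
0.69 c 521.9 -428.6 size 52.9 34.6 ang 7.0 z 0.0322 191
0.52 c 509.0 -329.6 size 59.7 33.1 ang 4.0 z 0.0314 215
0.51 c 500.3 -231.0 size 60.4 33.0 ang 5.1 z 0.0308 241
ball [ 0.54541847 -0.13505424  0.10409889] 77
```

View pics/t6.png

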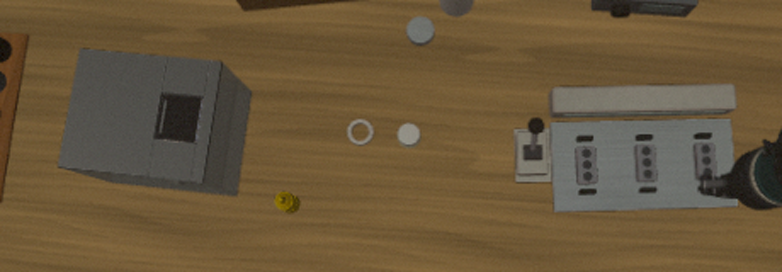

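View pics/s6.png

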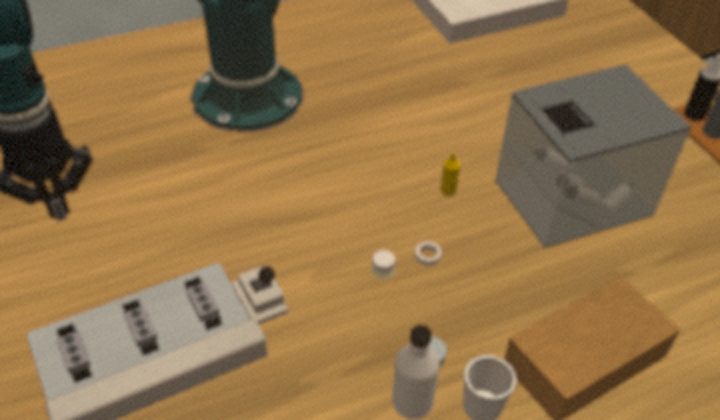

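```bash
python3 -c "
from plant import *
print(hand_in())"
```

```text
the job is handed in; nothing more can be done
None
```

I handed the job in at about 40 s: all four white bottles are in the bin, all three holders are on the plate, and the switch is fully over. The hand-in gives no verdict, so what follows rests on my own checks.

- **Bottles:** I pushed each one about 40 mm through the flap and released it. The last pictures show the flap shut and bottles lying inside the bin; I did not count them through the wall. None were left standing except the yellow look-alike, which I did not touch.
- **Holders:** In the wrist camera, taken just before I threw the switch, each holder was within about 2 mm of its bay centre and within about 0.02 rad of square. None showed signs of being knocked aside.
- **Switch:** I pushed it until it met the end stop, where the reaction was about 8 N. The ball moved about 67 mm, which is the full 1.0 rad.
- **Bystanders:** The ointment, tape and tin look to be where they started.

One reading disagreed. The final top view put the farthest holder about 4 mm off along x. The gripper partly hid it in that picture, and the earlier clear view put it within 2 mm.

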